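Build up a boot's stacked heel

TASK

Build up the missing heel on the upturned boot: stack the four heel pieces on its bare heel seat, one at a time, the pale leather one first, then the caramel one, then the oxblood one, and the black rubber top piece last. Each must lie flat and centred across the boot, rounded end to the back of the boot and straight edge in line with the knife line across the front of the heel seat, so that the heel tapers evenly. Leave the hammer, the polish tin and the brush where they lie.

Things in the scene. Friction and masses are not known exactly. Their poses are not given: they have to be found in the camera images.
- boot: Black ankle boot, fixed sole up on an iron jack, 296 mm long, heel missing. Bare brown heel seat: level, 170 mm above bench, 70 wide, 70 long from its round back to a dark knife line across it. Origin: on the seat, middle of that line; x to toe, z up. Seat at x -70 to 0 mm; ahead of x = 3 the sole rises, to 40 mm above the seat at the ball (x = 120). Boot under the seat 76 wide, forepart 100 wide with black half sole.
- pale_lift: Loose pale cream leather heel piece: flat D-shaped plate, 66 mm wide, 70 long, 10 thick. Back end a half circle (radius 33), front end straight; sides straight and parallel over the front 37 mm. Origin: underside, tip of the round end; x to the straight edge (70 mm off), z up. Starts flat on a mat, underside 3 mm above bench. In the heel: origin 70 mm behind the knife line, underside 0 mm above the seat.
- caramel_lift: Loose caramel (orange-brown) leather heel piece: flat D-shaped plate, 61 mm wide, 66 long, 10 thick. Back end a half circle (radius 30.5), front end straight; sides straight and parallel over the front 35.5 mm. Origin: underside, tip of the round end; x to the straight edge (66 mm off), z up. Starts flat on a mat, underside 3 mm above bench. In the heel: origin 66 mm behind the knife line, underside 10 mm above the seat.
- oxblood_lift: Loose oxblood (dark red) leather heel piece: flat D-shaped plate, 56 mm wide, 62 long, 10 thick. Back end a half circle (radius 28), front end straight; sides straight and parallel over the front 34 mm. Origin: underside, tip of the round end; x to the straight edge (62 mm off), z up. Starts flat on a mat, underside 3 mm above bench. In the heel: origin 62 mm behind the knife line, underside 20 mm above the seat.
- rubber_top: Loose black rubber (grey pin dots) heel piece: flat D-shaped plate, 51 mm wide, 58 long, 8 thick. Back end a half circle (radius 25.5), front end straight; sides straight and parallel over the front 32.5 mm. Origin: underside, tip of the round end; x to the straight edge (58 mm off), z up. Starts flat on a mat, underside 3 mm above bench. In the heel: origin 58 mm behind the knife line, underside 30 mm above the seat.
- hammer: Bystander: shoemaker's hammer lying on the bench, 270 mm long, wooden handle and steel head. Origin under the middle, head towards x.
- polish_tin: Bystander: closed round polish tin, navy with a gold lid, 87 mm across, 24 mm high. Origin under its centre.
- shoe_brush: Bystander: shoe brush standing on its bristles, wooden back, 150 x 46 x 38 mm. Origin under its centre, x along its length.
Things that resemble listed ones, but are neither listed nor needed, are in the scene too. Of the things that look like the pale_lift, the smallest one is meant.

How it is judged:
By the outcome, as a careful person would: the job done as asked, in the order asked, and still so for the second after the job is handed in, with the robot touching nothing.
It also fails if it takes over 120 s, if anything falls off the work surface, if the arm or the gripper's body presses on something with over 40 N, if the wrist force passes 120 N, or if a joint passes its speed limit or range.

ROBOT

A 6-joint arm with a two-finger parallel gripper is mounted at the origin on the work surface. World frame = base frame: x ahead of the robot, y to its left, z up, the work surface at z = 0. Lengths are in mm, angles in degrees, forces in N, time in s.
With the tool pointing down it reaches from about 350 to 850 mm from the base axis. Payload 8.1 kg.
Tool frame: the origin (TCP) lies at the very end of the fingers, on their centre line; the grasp point (between the pads) lies 19 mm behind it; z points along the fingers, y is the line along which they close (so a half turn about z gives the same grasp; the last joint's range is limited). The gripper opens to 85 mm and grips with 20 to 120 N. Pads are 22 mm wide; open, the fingers measure 114 mm over their backs; the gripper's body (76 mm by 85 mm) begins 54 mm behind the grasp point. The pads swing forward as they close: fully open they stand 13 mm farther back than shut.
Start: joints at [71.482, 7.471, 85.268, -0, 87.261, -4.893], TCP at [141.317, 583.125, 231.292] pointing down, gripper open.
Joint ranges: [-169.43, 169.43], [-51.17, 129.36], [1.28, 143.12], [-76.62, 256.62], [0, 156.53], [-152.29, 152.29]. Speed limits (degrees/s): [136.94, 136.94, 159.86, 180, 180, 180].

INTERFACE

Orientations are given as [roll, pitch, yaw] about the fixed x, y, z axes, in that order (R = Rz(yaw) Ry(pitch) Rx(roll)).
In Python, from bench import sense, eyes, job, models gives the robot as it stands. The module is installed in compiled form; this text tells all that it offers.
- The arm moves only by the tool apply_moves, never from a script. Its argument "rows" is a list of rows, each a list of 6 numbers: the shift along the tool's x, y, z in mm, then the turn, a rotation vector about the tool's x, y, z in rad. In form: [[dx, dy, dz, rx, ry, rz], ...]. A call has exactly 5 rows; each row shifts and turns the commanded pose from where the row before left it, along the tool's axes as they then stand; what a row does not reach is not made up. A row lasts 1/8 s, in which the tool goes at most 62.5 mm and 10.7 degrees, less where a joint would pass 70% of its speed; a pose out of reach is approached as far as the arm can. A call is refused whole if a number of a shift passes 62.5 or a number of a turn 0.188, either way. A call with a gripper value outside its range is refused whole. "fingers" is the finger opening in mm, from 0 to 85.4, set as the call begins (left out, the last holds). The fingers move at their own pace and stop on an object; "grip_force" is the grip in N (left out, the last holds). Time passes only in rows, so rows that do not move let the fingers close, or fill a call up. It gives the time, the measured TCP pose, the force, the opening and the grip force at its end, in the units of the state.
- sense(): the state, without advancing time (a new reading comes with each control period).
- eyes.snapshot(name): name is "scene" or "top" or "wrist"; returns (picture, depth): 400x640x3 uint8, red, green, blue; 400x640 float32, mm along the optical axis (not along the pixel's ray), 0 where there is no reading.
- eyes.get_calibration(name): a dict with "intrinsics" (3x3 intrinsics, pixels), "D" ([k1, k2, p1, p2, k3] as OpenCV has them; the pictures are not rectified), "R" (3x3) and "t" (3): a world point X has camera coordinates R X + t; the wrist camera has in their place "mount" (4x4, takes a point from camera to tool coordinates, whose origin is the TCP and whose axes are the flange's). Camera axes: x right, y down, z forward; pixel columns grow to the right and rows downward; lengths in mm; the calibration is good to about 2 mm. A picture is of the moment at which its call begins: read the wrist's pose just before it. get_calibration takes no time and is no camera call.
- job.hand_in(): hands the job in; it is judged then, once.
Trained networks look in the newest picture that a camera, given by its name, has taken for a name from the list of things; names that differ only in an ending like _2 or _b are one class to them, and where a whole thing is asked for, a point or a joint stands for the part that bears it (a point fixed in the world has none). Each returns a list of dicts, best first, with "confidence" (0 to 1); they miss things now and then, are a little off and sometimes report something else, mostly with a low value. They report only what shows in the picture. A call takes as long as a camera call. They do not tell look-alikes from the thing itself.
- models.boxes_of(name, camera): "xyz" ([x, y, z] in mm, in world coordinates, good to about 4 mm: the middle of the surface that is visible of it).
- models.cut_out(name, camera): "pixels" (400x640 bool, what is visible of it).
- models.place_of(name, camera): "xyz" ([x, y, z] in mm, in world coordinates, good to about 4 mm: a listed point, or the origin of a listed thing).
The state is a dict: "time": time; "joint_pos": joint angles; "qd": joint speeds; "joint_efforts": joint torques, N m; "tool_pos": TCP position; "tcp_rot": TCP orientation; "ft_force": force on the tool from outside, world axes, zero at the start; "wrist_torque": the same for the moment, N m; "finger_gap": finger opening in mm; "grip_force": force on a finger pad.
Only numpy, scipy, OpenCV 4.12 (cv2) and the standard library are available. Lean on these libraries where they do the work, as an engineer would, in place of code of your own. Each camera call takes 0.05 s, during which the arm holds its last target. There are 200 camera calls.

## Working session

There is one attempt and no reset: what is moved stays moved. The work goes in short steps, Python scripts to look and compute and a tool call to move; the robot and the scene stay as the last step left them, time stands still between calls to the robot, and variables do not carry over. Pictures are saved under pics/ and viewed, at most 18 in all, crops included, and the job is handed in when it is done.

Besides the shell and the picture viewer there is one more tool, called after "Request:" as name(argument=value, ...), one argument or row to a line, values as JSON. apply_moves: Moves the arm, as the interface text tells. Its arguments: {"type":"object","properties":{"rows":{"type":"array"},"fingers":{"type":"number"},"grip_force":{"type":"number"}},"required":["rows"]}

```bash
mkdir -p pics
cat > h.py <<'E'
import numpy as np, cv2
from scipy.spatial.transform import Rotation as Ro
from bench import sense, eyes, job, models
def cal(n):
    c=eyes.get_calibration(n); K=np.array(c["intrinsics"],float); D=np.array(c["D"],float)
    if "R" in c: return K,D,np.array(c["R"],float),np.array(c["t"],float).ravel()
    M=np.array(c["mount"],float); s=sense(); Rt=Ro.from_euler('xyz',s["tcp_rot"],degrees=True).as_matrix(); 
    Rw=Rt@M[:3,:3]; p=Rt@M[:3,3]+np.array(s["tool_pos"]); return K,D,Rw.T,-Rw.T@p
def px2w(n,uv,z=None,depth=None,c=None):
    K,D,R,t=c or cal(n); uv=np.atleast_2d(np.array(uv,float))
    r=cv2.undistortPoints(uv.reshape(-1,1,2),K,D).reshape(-1,2); r=np.c_[r,np.ones(len(r))]
    if depth is not None: return (r*np.asarray(depth)[:,None]-t)@R
    o=-R.T@t; d=r@R; return o+d*((z-o[2])/d[:,2])[:,None]
def save(im,f): cv2.imwrite(f,im[:,:,::-1])
E
python3 - <<'E'
from h import *
s=sense(); print({k:np.round(v,2) for k,v in s.items()})
p,d=eyes.snapshot("scene"); save(p,"pics/scene.png")
p,d=eyes.snapshot("top"); save(p,"pics/top.png")
for n in ["boot","pale_lift","caramel_lift","oxblood_lift","rubber_top","hammer","polish_tin","shoe_brush"]:
    print(n,[(np.round(q["xyz"]),round(q["confidence"],2)) for q in models.place_of(n,"top")])
    for q in models.cut_out(n,"top"):
        v,u=np.nonzero(q["pixels"]); print("   cut",round(q["confidence"],2),len(u),u.mean().round(),v.mean().round())
E
```

```text
{'time': np.float64(0.0), 'joint_pos': array([71.48,  7.52, 85.33, -0.  , 87.26, -4.89]), 'qd': array([-0.02,  0.04, -0.05,  0.01,  0.01, -0.01]), 'joint_efforts': array([-0.000e+00, -5.694e+01, -5.006e+01, -0.000e+00,  1.000e-02,
        0.000e+00]), 'tool_pos': array([141.14, 582.6 , 230.25]), 'tcp_rot': array([-1.7989e+02, -1.0000e-02,  1.6638e+02]), 'ft_force': array([-0.  ,  0.88,  0.14]), 'wrist_torque': array([0.04, 0.04, 0.  ]), 'grip_force': np.float64(0.0), 'finger_gap': np.float64(85.3)}
boot [(array([532., 242., 171.]), 0.6)]
   cut 0.71 4908 202.0 166.0
pale_lift [(array([272., 177.,  -3.]), 0.83), (array([ 277., -238.,    0.]), 0.8), (array([ 520., -375.,    4.]), 0.3)]
   cut 0.97 473 313.0 219.0
   cut 0.83 1115 383.0 309.0
   cut 0.74 1018 228.0 272.0
   cut 0.34 298 373.0 178.0
caramel_lift [(array([ 456., -210.,    4.]), 0.62)]
   cut 0.57 454 372.0 218.0
oxblood_lift [(array([608., -24.,   3.]), 0.57), (array([ 576., -211.,    3.]), 0.17)]
   cut 0.66 352 300.0 165.0
rubber_top [(array([ 579., -214.,    8.]), 0.87)]
   cut 0.66 269 373.0 178.0
hammer [(array([ 568., -477.,   -3.]), 0.67)]
   cut 0.65 961 454.0 182.0
   cut 0.34 416 372.0 218.0
polish_tin [(array([ 517., -376.,    3.]), 0.93)]
   cut 0.69 723 422.0 206.0
shoe_brush [(array([774., -45.,   1.]), 0.78)]
   cut 0.82 830 311.0 119.0
```

View pics/top.png

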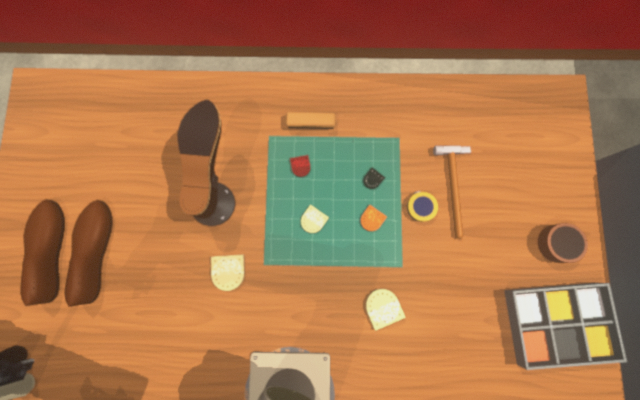

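View pics/scene.png

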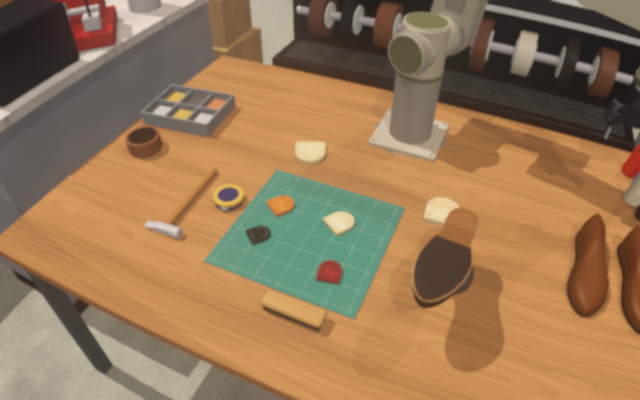

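Look-alikes for pale_lift: (313,219) on the mat, (228,272), and (383,309). The last two are visibly larger, with dotted edges, so I choose (313,219). For the rubber_top, oxblood and caramel pieces there is one candidate each on the mat: (373,178), (300,165) and (372,218). The boot is at (202,166) and the brown lasts at (42,250) and (88,250) are ignored.

```bash
cat >> h.py <<'E'
def plan(x,y,z,yaw=None,n=None,start=None,tilt=True):
    """rows from measured pose (or start=(x,y,z,yaw)) to target, tool down"""
    s=sense()
    if start is None: start=(*s["tool_pos"],s["tcp_rot"][2])
    p0=np.array(start[:3],float);y0=start[3]; yaw=y0 if yaw is None else yaw
    dy=(yaw-y0+180)%360-180
    if abs(dy)>90 : pass
    D=np.array([x,y,z])-p0
    n=n or int(max(np.ceil(np.linalg.norm(D)/55),np.ceil(abs(dy)/9.5),1))
    rows=[]
    for i in range(n):
        a=np.radians(y0+dy*i/n); R=Ro.from_euler('xyz',[180,0,np.degrees(a)],degrees=True).as_matrix()
        rows.append([round(float(v),1) for v in R.T@(D/n)]+[0,0,round(-np.radians(dy/n),4)])
    while len(rows)%5: rows.append([0]*6)
    for i in range(0,len(rows),5): print(str(rows[i:i+5]).replace("'",""))
def dpoly(w,l,o=(0,0,0),x0=0):
    """D outline, local origin at round tip, x to straight edge; o=(x,y,yawdeg)"""
    r=w/2; t=np.radians(np.linspace(90,270,40)); P=np.r_[np.c_[r+r*np.cos(t),r*np.sin(t)],[[l,-r],[l,r]]]; P[:,0]+=x0
    a=np.radians(o[2]); c,s=np.cos(a),np.sin(a)
    return P@np.array([[c,s],[-s,c]])+np.array(o[:2])
def fitD(pts,w,l):
    """fit D to world xy contour points (Nx2): minimise robust distance to outline; returns x,y,yaw of origin, rms"""
    from scipy.optimize import least_squares
    pts=np.asarray(pts,np.float32); c=pts.mean(0)
    def f(q):
        # to local frame
        a=np.radians(q[2]); d=pts-np.array(q[:2]); L=np.c_[d[:,0]*np.cos(a)+d[:,1]*np.sin(a),-d[:,0]*np.sin(a)+d[:,1]*np.cos(a)]
        r=w/2; cx=np.clip(L[:,0],r,None)  # sdf of D approx
        cap=np.hypot(L[:,0]-np.minimum(cx,1e9),L[:,1])-r
        return np.where(L[:,0]<r,np.hypot(L[:,0]-r,L[:,1])-r,np.where(np.abs(np.abs(L[:,1])-r)<np.abs(L[:,0]-l),np.abs(L[:,1])-r,L[:,0]-l))
    best=None
    for y in range(0,360,30):
        a=np.radians(y); o=c-np.array([np.cos(a),np.sin(a)])*l*.53
        s=least_squares(f,[*o,y],loss='soft_l1',f_scale=1.0,x_scale=[1,1,3])
        if best is None or s.cost<best.cost: best=s
    q=best.x; return q[0],q[1],(q[2]+180)%360-180,float(np.sqrt(np.mean(f(q)**2)))
DIM={"pale_lift":(66,70),"caramel_lift":(61,66),"oxblood_lift":(56,62),"rubber_top":(51,58)}
def find(name,cam,ztop,near=None):
    c=cal(cam); p,d=eyes.snapshot(cam)
    out=[]
    for q in models.cut_out(name,cam):
        cs,_=cv2.findContours(q["pixels"].astype(np.uint8),cv2.RETR_EXTERNAL,cv2.CHAIN_APPROX_NONE)
        if not cs: continue
        k=max(cs,key=len).reshape(-1,2); W=px2w(cam,k,z=ztop,c=c)[:,:2]
        if len(k)<20: continue
        m=W.mean(0)
        area=cv2.contourArea(W.astype(np.float32))
        out.append((q["confidence"],m,area,fitD(W,*DIM[name])))
    return out,p,d
E
python3 - <<'E'
from h import *
for n in ["wrist","top"]:
    c=eyes.get_calibration(n); print({k:np.round(v,3).tolist() for k,v in c.items()})
for n in DIM:
    o,_,_=find(n,"top",13)
    for q in o: print(n,round(q[0],2),np.round(q[1]),round(q[2]),"D:",2*0+DIM[n][0]*(DIM[n][1]-DIM[n][0]/2)+np.pi*DIM[n][0]**2/8,np.round(q[3],1))
plan(420,120,400,90)
E
```

```text
{'intrinsics': [[313.936, 0.0, 314.634], [0.0, 313.936, 207.004], [0.0, 0.0, 1.0]], 'D': [0.007, 0.0, 0.0, 0.0, 0.0], 'mount': [[0.001, -0.952, -0.305, 77.788], [1.0, 0.001, 0.0, -0.1], [0.0, -0.305, 0.952, -143.763], [0.0, 0.0, 0.0, 1.0]]}
{'intrinsics': [[378.304, 0.0, 317.219], [0.0, 378.304, 198.953], [0.0, 0.0, 1.0]], 'D': [0.015, 0.0, 0.0, 0.0, 0.0], 'R': [[0.015, -1.0, -0.005], [-0.984, -0.014, -0.176], [0.176, 0.008, -0.984]], 't': [-75.345, 529.786, 1032.036]}
pale_lift 0.84 [326. 184.] 7740 D: 4152.597199879642 [358.4 142.1 131.5  10.8]
pale_lift 0.8 [478. -55.] 4030 D: 4152.597199879642 [446.3 -33.6 -35.4   1.1]
pale_lift 0.78 [ 227. -255.] 7371 D: 4152.597199879642 [ 267.9 -220.2 -137.9   10.2]
pale_lift 0.15 [ 520. -375.] 6115 D: 4152.597199879642 [ 490.8 -340.4  -52.6    8.5]
caramel_lift 0.74 [ 482. -228.] 3584 D: 3626.7332830009527 [ 452.8 -207.5  -35.     0.9]
oxblood_lift 0.62 [641. -15.] 2908 D: 3135.504320207199 [606.7 -21.1  10.6   1.5]
rubber_top 0.79 [ 600. -231.] 2758 D: 2678.9103114983814 [ 576.2 -211.6  -38.6    1.4]
[[-34.5, -35.0, -15.3, 0, 0, np.float64(0.1212)], [-38.5, -30.5, -15.3, 0, 0, np.float64(0.1212)], [-41.9, -25.6, -15.3, 0, 0, np.float64(0.1212)], [-44.7, -20.4, -15.3, 0, 0, np.float64(0.1212)], [-46.8, -14.8, -15.3, 0, 0, np.float64(0.1212)]]
[[-48.3, -9.1, -15.3, 0, 0, np.float64(0.1212)], [-49.0, -3.2, -15.3, 0, 0, np.float64(0.1212)], [-49.1, 2.8, -15.3, 0, 0, np.float64(0.1212)], [-48.4, 8.7, -15.3, 0, 0, np.float64(0.1212)], [-47.0, 14.5, -15.3, 0, 0, np.float64(0.1212)]]
[[-44.9, 20.1, -15.3, 0, 0, np.float64(0.1212)], [0, 0, 0, 0, 0, 0], [0, 0, 0, 0, 0, 0], [0, 0, 0, 0, 0, 0], [0, 0, 0, 0, 0, 0]]
```

```bash
sed -i 's/round(-np.radians(dy\/n),4)/float(round(-np.radians(dy\/n),4))/' h.py
python3 - <<'E'
from h import *
plan(490,242,350,180,n=10)
E
```

```text
[[-41.9, -24.9, -11.9, 0, 0, -0.0238], [-41.3, -25.9, -11.9, 0, 0, -0.0238], [-40.7, -26.9, -11.9, 0, 0, -0.0238], [-40.0, -27.9, -11.9, 0, 0, -0.0238], [-39.4, -28.8, -11.9, 0, 0, -0.0238]]
[[-38.7, -29.7, -11.9, 0, 0, -0.0238], [-37.9, -30.6, -11.9, 0, 0, -0.0238], [-37.2, -31.5, -11.9, 0, 0, -0.0238], [-36.5, -32.4, -11.9, 0, 0, -0.0238], [-35.7, -33.3, -11.9, 0, 0, -0.0238]]
```

Request:
apply_moves(
  rows=[
    [-42,-25,-12,0,0,-0.024],
    [-41.5,-26,-12,0,0,-0.024],
    [-40.5,-27,-12,0,0,-0.024],
    [-40,-28,-12,0,0,-0.024],
    [-39.5,-29,-12,0,0,-0.024],
  ],
)

```text
time: 1.92
tool_pos: [316.7, 410.9, 291.9]
tcp_rot: [180.0, 0.0, 173.3]
ft_force: [0.5, 0.5, -0.2]
finger_gap: 85.3
grip_force: 0.0
```

Request:
apply_moves(
  rows=[
    [-38.5,-30,-12,0,0,-0.024],
    [-38,-30.5,-12,0,0,-0.024],
    [-37,-31.5,-12,0,0,-0.024],
    [-36.5,-32.5,-12,0,0,-0.024],
    [-35.5,-33,-12,0,0,-0.024],
  ],
)

```text
time: 2.55
tool_pos: [491.0, 240.6, 351.9]
tcp_rot: [180.0, 0.0, -179.8]
ft_force: [-0.2, 0.8, -0.1]
finger_gap: 85.5
grip_force: 0.0
```

Request:
apply_moves(
  rows=[
    [0,0,0,0,0,0],
    [0,0,0,0,0,0],
    [0,0,0,0,0,0],
    [0,0,0,0,0,0],
    [0,0,0,0,0,0],
  ],
)

```text
time: 3.18
tool_pos: [489.5, 242.5, 351.3]
tcp_rot: [180.0, -0.0, -179.8]
ft_force: [-0.1, 0.5, 0.4]
finger_gap: 85.3
grip_force: 0.0
```

```bash
cat > boot.py <<'E'
from h import *
import sys
c=cal("wrist"); p,d=eyes.snapshot("wrist"); save(p,sys.argv[1]); np.savez("boot.npz",p=p,d=d,K=c[0],D=c[1],R=c[2],t=c[3])
print("place",[(np.round(q["xyz"]),round(q["confidence"],2)) for q in models.place_of("boot","wrist")])
v,u=np.mgrid[0:400,0:640]; uv=np.c_[u.ravel(),v.ravel()]; W=px2w("wrist",uv,depth=d.ravel(),c=c).reshape(400,640,3)
m=(np.abs(W[...,2]-170)<5)&(d>0)
n,l,st,ce=cv2.connectedComponentsWithStats(m.astype(np.uint8)); k=1+np.argmax(st[1:,4]); m=l==k; print(st[k],W[m].mean(0),np.percentile(W[m],[2,98],axis=0))
E
python3 boot.py pics/boot1.png; python3 -c "
from h import *; print(sense()['tool_pos'],sense()['tcp_rot'])"
```

```text
place [(array([537., 240., 171.]), 0.84)]
[ 282  161   68   82 4577] [509.65903246 243.057296   171.36711945] [[469.23955241 208.73261829 166.53231182]
 [548.74030829 276.11874142 174.43572528]]
[489.68249387 242.24548414 351.3155458 ] [-1.79999983e+02  9.14275440e-04 -1.79836680e+02]
```

View pics/boot1.png

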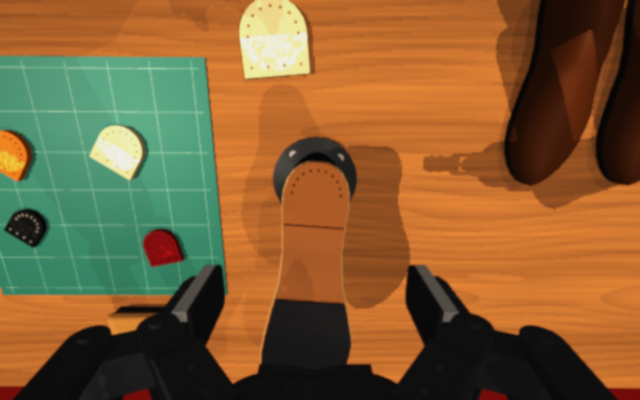

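The wrist picture shows the heel seat at (282–350, 162) down to the knife line from (283,225) to (347,229). The smaller pale piece is on the mat at (118,150), and the larger look-alike is off the mat at (275,40). I will rectify the seat plane for accuracy.

```bash
cat > rect.py <<'E'
from h import *
def rect(p,c,z,cx,cy,half=50,s=6):
    K,D,R,t=c; n=int(2*half*s)
    # image: right = -y, down... up = +x
    v,u=np.mgrid[0:n,0:n]; X=np.stack([cx+half-v/s,cy+half-u/s,np.full(v.shape,float(z))],-1).reshape(-1,3)
    uv,_=cv2.projectPoints(X,cv2.Rodrigues(R)[0],t,K,D); uv=uv.reshape(n,n,2).astype(np.float32)
    return cv2.remap(p,uv[...,0],uv[...,1],cv2.INTER_CUBIC)
E
python3 - <<'E'
from rect import *
z=np.load("boot.npz"); c=(z["K"],z["D"],z["R"],z["t"])
save(rect(z["p"],c,170,505,243),"pics/rect1.png")
E
```

```text
(no output)
```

View pics/rect1.png

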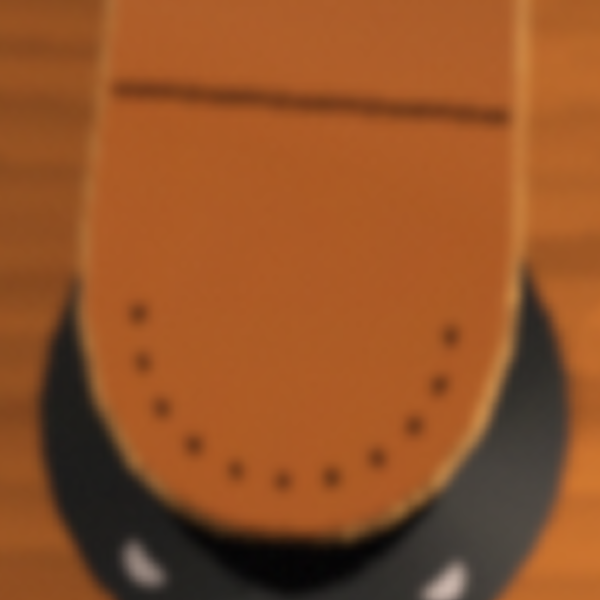

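Rectified seat: the knife line runs from (113,89) to (508,117), and the nail dots are symmetric about the axis. The boot origin is therefore ≈ (537.8, 241.3), yaw −4.15°. Next is the pale piece.

Run:
```python
from h import *
plan(464,-46,194,144.6,n=9)
```

```text
[[2.9, -32.0, 17.5, 0, 0, 0.069], [0.7, -32.1, 17.5, 0, 0, 0.069], [-1.5, -32.1, 17.5, 0, 0, 0.069], [-3.7, -31.9, 17.5, 0, 0, 0.069], [-5.9, -31.6, 17.5, 0, 0, 0.069]]
[[-8.1, -31.1, 17.5, 0, 0, 0.069], [-10.2, -30.5, 17.5, 0, 0, 0.069], [-12.3, -29.7, 17.5, 0, 0, 0.069], [-14.3, -28.8, 17.5, 0, 0, 0.069], [0, 0, 0, 0, 0, 0]]
```

Request:
apply_moves(
  rows=[
    [3,-32,17.5,0,0,0.069],
    [0.5,-32,17.5,0,0,0.069],
    [-1.5,-32,17.5,0,0,0.069],
    [-3.5,-32,17.5,0,0,0.069],
    [-6,-31.5,17.5,0,0,0.069],
  ],
)

```text
time: 3.9
tool_pos: [475.5, 81.2, 263.3]
tcp_rot: [180.0, 0.0, 160.2]
ft_force: [0.2, -0.2, 0.4]
finger_gap: 85.4
grip_force: 0.0
```

Request:
apply_moves(
  rows=[
    [-8,-31,17.5,0,0,0.069],
    [-10,-30.5,17.5,0,0,0.069],
    [-12.5,-29.5,17.5,0,0,0.069],
    [-14.5,-29,17.5,0,0,0.069],
    [0,0,0,0,0,0],
  ],
)

```text
time: 4.53
tool_pos: [463.2, -47.4, 192.2]
tcp_rot: [-179.9, -0.1, 144.4]
ft_force: [-1.6, 0.4, -0.4]
finger_gap: 85.4
grip_force: 0.0
```

```bash
cat > look.py <<'E'
from rect import *
import sys
name=sys.argv[1]; gx=float(sys.argv[2]); z=float(sys.argv[3])
th=8 if name=="rubber_top" else 10
c=cal("wrist"); o,p,d=find(name,"wrist",3+th); s=sense(); print(np.round(s["tool_pos"],1),np.round(s["tcp_rot"],2))
for q in o: print(round(q[0],2),np.round(q[1]),round(q[2]),np.round(q[3],2))
tp=np.array(s["tool_pos"][:2]); b=min(o,key=lambda q:np.hypot(*(q[1]-tp)))[3]
save(rect(p,c,3+th,b[0]+30*np.cos(np.radians(b[2])),b[1]+30*np.sin(np.radians(b[2]))),"pics/%s.png"%name)
a=np.radians(b[2]); x,y=b[0]+gx*np.cos(a),b[1]+gx*np.sin(a); print("grasp",x,y,b[2]+180)
plan(x,y,z,b[2]+180)
E
python3 look.py pale_lift 47 60
```

```text
[464.4 -45.9 194. ] [ 1.7998e+02 -1.0000e-02  1.4454e+02]
0.91 [478. -57.] 4343 [444.84 -36.05 -32.72   1.1 ]
0.67 [629.   5.] 365 [600.04 -32.44  12.23   2.85]
0.66 [ 245. -243.] 5020 [ 282.03 -215.96 -142.56    6.08]
grasp 484.38628353552605 -61.45812335061488 147.2791812892291
[[-8.4, -0.4, 44.7, 0, 0, -0.016], [-8.4, -0.5, 44.7, 0, 0, -0.016], [-8.4, -0.6, 44.7, 0, 0, -0.016], [0, 0, 0, 0, 0, 0], [0, 0, 0, 0, 0, 0]]
```

View pics/pale_lift.png

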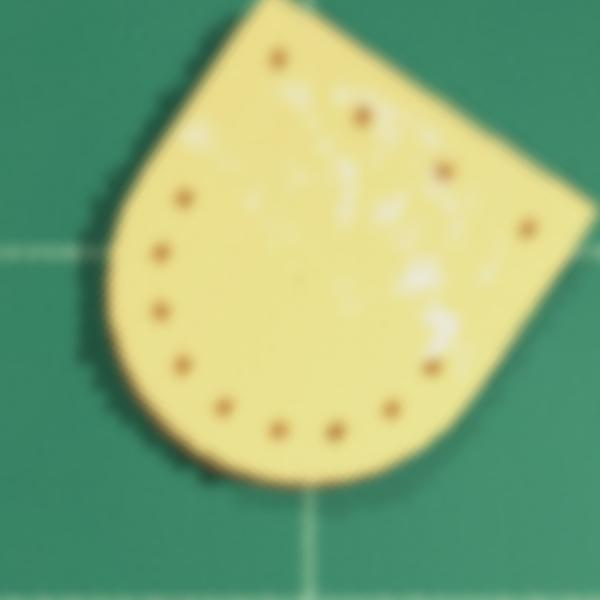

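```bash
cat > seg.py <<'E'
from rect import *
def segfit(p,c,b,z,w,l):
    """subpixel edge fit: from guess b=(x,y,yaw) sample along outline normals, max colour-gradient, refit"""
    for it in range(4):
        im=cv2.cvtColor(rect(p,c,z,b[0]+l/2*np.cos(np.radians(b[2])),b[1]+l/2*np.sin(np.radians(b[2]))),cv2.COLOR_RGB2LAB).astype(np.float32)
        im=cv2.GaussianBlur(im,(0,0),3)
        cx,cy=b[0]+l/2*np.cos(np.radians(b[2])),b[1]+l/2*np.sin(np.radians(b[2]))
        r=w/2; t=np.radians(np.linspace(95,265,60))
        P=[((r+r*np.cos(a),r*np.sin(a)),(np.cos(a),np.sin(a))) for a in t]
        for s in np.linspace(r+2,l-4,30): P+=[((s,r),(0,1)),((s,-r),(0,-1))]
        P+=[((l,s),(1,0)) for s in np.linspace(-r+4,r-4,40)]
        L=np.array([q[0] for q in P]);N=np.array([q[1] for q in P]); a=np.radians(b[2]); M=np.array([[np.cos(a),np.sin(a)],[-np.sin(a),np.cos(a)]])
        k=np.arange(-5,5.01,.25) if it<2 else np.arange(-3,3.01,.2)
        W=(L[:,None]+N[:,None]*k[None,:,None])@M+np.array(b[:2])
        u=((cy+50-W[...,1])*6).astype(np.float32); v=((cx+50-W[...,0])*6).astype(np.float32)
        S=cv2.remap(im,u,v,cv2.INTER_LINEAR); g=np.linalg.norm(S[:,2:]-S[:,:-2],axis=2); j=g.argmax(1)+1
        ok=g.max(1)>np.median(g.max(1))*.4
        pts=W[np.arange(len(j)),j][ok]; b=fitD(pts,w,l)
    return b
def free(p,c,name,b,th):
    w,l=DIM[name]; return [segfit(p,c,b,3+th,w+e,l+e) for e in (0,)]
E
python3 - <<'E'
from seg import *
c=cal("wrist"); p,d=eyes.snapshot("wrist")
for g in [(444.8,-36,-32.7),(446,-35,-36)]: print(np.round(segfit(p,c,g,13,66,70),2))
E
sed -i 's/^from rect import \*/from seg import */; s/^save(rect/b=segfit(p,c,b[:3],3+th,*DIM[name]); print("refined",np.round(b,2)); save(rect/' look.py; python3 look.py pale_lift 47 60 | tail -3
```

```text
[445.69 -35.08 -34.21   0.53]
[445.71 -35.02 -34.32   0.51]
refined [445.66 -35.1  -34.11   0.54]
grasp 484.57517912080334 -61.459794385351124 145.88631410678482
[[-8.4, -0.6, 44.9, 0, 0, -0.0073], [-8.4, -0.7, 44.9, 0, 0, -0.0073], [-8.4, -0.8, 44.9, 0, 0, -0.0073], [0, 0, 0, 0, 0, 0], [0, 0, 0, 0, 0, 0]]
```

Run:
```python
from h import *
p,d=eyes.snapshot("wrist"); c=eyes.get_calibration("wrist"); M=np.array(c["mount"]);K=np.array(c["intrinsics"])
v,u=np.mgrid[0:400,0:640]; X=np.stack([(u-K[0,2])/K[0,0]*d,(v-K[1,2])/K[1,1]*d,d],-1)@M[:3,:3].T+M[:3,3]
for lo,hi in((0,320),(320,640)):
    m=(d>0)&(u>=lo)&(u<hi)&(X[...,2]<30)&(np.abs(X[...,0])<14)
    t=X[m]; print(m.sum(),np.percentile(t[:,2],[90,98,99.5,100]).round(1),t[t[:,2]>np.percentile(t[:,2],98)].mean(0).round(1), np.percentile(t[:,1],[0,1,99,100]).round(1))
```

```text
14567 [-37.8 -21.9 -17.1 -13.9] [  2.2 -43.7 -18.8] [-75.3 -73.    0.2   1.3]
14250 [-37.6 -21.7 -17.1 -13.4] [  2.2  43.7 -18.6] [ 1.4  2.5 73.2 75.5]
```

Request:
apply_moves(
  rows=[
    [-8.5,-0.5,45,0,0,-0.0073],
    [-8.5,-0.5,45,0,0,-0.0073],
    [-8.5,-1,45,0,0,-0.0073],
    [0,0,0,0,0,0],
    [0,0,0,0,0,0],
  ],
)

```text
time: 5.45
tool_pos: [485.1, -61.9, 60.4]
tcp_rot: [180.0, 0.1, 145.8]
ft_force: [0.9, 0.2, 0.8]
finger_gap: 85.6
grip_force: 0.0
```

Request:
apply_moves(
  rows=[
    [0,0,20,0,0,0],
    [0,0,20,0,0,0],
    [0,0,15,0,0,0],
    [0,0,7,0,0,0],
    [0,0,0,0,0,0],
  ],
)

```text
time: 6.08
tool_pos: [484.4, -62.2, -2.9]
tcp_rot: [180.0, 0.0, 145.8]
ft_force: [0.6, 0.0, 0.2]
finger_gap: 85.5
grip_force: 0.0
```

Run:
```python
from h import *
s=sense(); print(s["tool_pos"],s["tcp_rot"],s["ft_force"])
plan(484.6,-61.5,-2.5,145.7)
```

```text
[484.38165869 -62.22087153  -2.87244119] [1.79994898e+02 1.18805493e-02 1.45804557e+02] [0.62908969 0.03833769 0.2470567 ]
[[0.2, 0.7, -0.4, 0, 0, 0.0018], [0, 0, 0, 0, 0, 0], [0, 0, 0, 0, 0, 0], [0, 0, 0, 0, 0, 0], [0, 0, 0, 0, 0, 0]]
```

Request:
apply_moves(
  rows=[
    [0,0.5,0,0,0,0],
    [0,0,0,0,0,0],
    [0,0,0,0,0,0],
    [0,0,0,0,0,0],
    [0,0,0,0,0,0],
  ],
  fingers=50,
  grip_force=50,
)

```text
time: 6.7
tool_pos: [485.5, -62.0, -2.0]
tcp_rot: [180.0, 0.1, 145.8]
ft_force: [-1.5, 1.3, 6.3]
finger_gap: 64.2
grip_force: 55.7
```

Request:
apply_moves(
  rows=[
    [0,0,0,0,0,0],
    [0,0,0,0,0,0],
    [0,0,-20,0,0,0],
    [0,0,-30,0,0,0],
    [0,0,-30,0,0,0],
  ],
)

```text
time: 7.32
tool_pos: [484.2, -61.8, 77.7]
tcp_rot: [-180.0, -0.0, 145.8]
ft_force: [-0.1, -0.5, -1.1]
finger_gap: 64.1
grip_force: 55.4
```

Run:
```python
from h import *
s=sense(); print(s["tool_pos"],s["tcp_rot"],s["ft_force"],s["finger_gap"],s["grip_force"])
c=cal("wrist");p,d=eyes.snapshot("wrist"); save(p,"pics/held1.png")
```

```text
[484.22453767 -61.81202993  77.66103324] [-1.79992086e+02 -1.66954227e-02  1.45796366e+02] [-0.1390404  -0.46443736 -1.12975476] 64.12318600188189 55.442994832992554
```

View pics/held1.png

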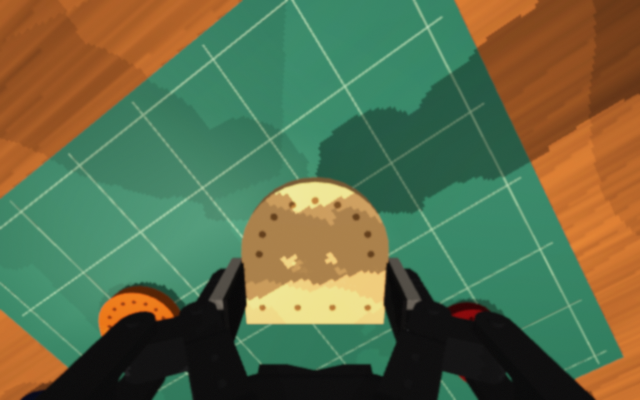

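The pale piece is held flat and centred between the fingers, with its round end at (315,182) and straight edge at (315,323).

```bash
cat > held.py <<'E'
from seg import *
import sys
BOOT=(537.8,241.3,-4.15)
def rel(name,zoff,gx):
    """piece origin in the tool frame (x,y,yaw)"""
    th=8 if name=="rubber_top" else 10
    s=sense(); tp=s["tool_pos"]; yw=s["tcp_rot"][2]; c=cal("wrist"); p,d=eyes.snapshot("wrist")
    a=np.radians(yw-180); g=(tp[0]-gx*np.cos(a),tp[1]-gx*np.sin(a),yw-180)
    b=segfit(p,c,g,tp[2]+zoff+th,*DIM[name]); dx,dy=b[0]-tp[0],b[1]-tp[1]; a=np.radians(yw)
    return dx*np.cos(a)+dy*np.sin(a),-dx*np.sin(a)+dy*np.cos(a),b[2]-yw,b[3]   # y here = world-left frame (not tool y)
def target(name,r,boot=BOOT):
    l=DIM[name][1]; a=np.radians(boot[2]); o=np.array([boot[0]-l*np.cos(a),boot[1]-l*np.sin(a)])
    yw=boot[2]-r[2]; b=np.radians(yw); return o[0]-(r[0]*np.cos(b)-r[1]*np.sin(b)),o[1]-(r[0]*np.sin(b)+r[1]*np.cos(b)),yw
if __name__=="__main__":
    n,zoff,gx,z=sys.argv[1],*map(float,sys.argv[2:5]); r=rel(n,zoff,gx); print("rel",np.round(r,2)); t=target(n,r); print("target",np.round(t,2))
    s=sense(); p=s["tool_pos"]; zt=max(p[2],z)
    plan(t[0],t[1],z,t[2])
E
python3 held.py pale_lift 5.5 47 225
```

```text
rel [ 4.7570e+01 -7.0000e-02 -1.7997e+02  4.1000e-01]
target [515.42 242.82 175.82]
[[21.2, 38.3, -20.6, 0, 0, -0.0748], [18.3, 39.8, -20.6, 0, 0, -0.0748], [15.2, 41.1, -20.6, 0, 0, -0.0748], [12.1, 42.1, -20.6, 0, 0, -0.0748], [8.9, 42.9, -20.6, 0, 0, -0.0748]]
[[5.7, 43.4, -20.6, 0, 0, -0.0748], [2.5, 43.7, -20.6, 0, 0, -0.0748], [0, 0, 0, 0, 0, 0], [0, 0, 0, 0, 0, 0], [0, 0, 0, 0, 0, 0]]
```

Request:
apply_moves(
  rows=[
    [21,38,-35,0,0,-0.0748],
    [18.5,40,-35,0,0,-0.0748],
    [15,41,-30,0,0,-0.0748],
    [12,42,-20,0,0,-0.0748],
    [9,43,-14,0,0,-0.0748],
  ],
)

```text
time: 8.05
tool_pos: [504.8, 157.5, 211.3]
tcp_rot: [180.0, 0.0, 167.4]
ft_force: [0.9, 0.4, -0.7]
finger_gap: 64.7
grip_force: 55.6
```

Request:
apply_moves(
  rows=[
    [5.5,43.5,-10,0,0,-0.0748],
    [2.5,43.5,0,0,0,-0.0748],
    [0,0,0,0,0,0],
    [0,0,0,0,0,0],
    [0,0,0,0,0,0],
  ],
)

```text
time: 8.68
tool_pos: [512.8, 242.0, 220.3]
tcp_rot: [-180.0, -0.0, 175.7]
ft_force: [0.2, -0.9, -0.7]
finger_gap: 64.2
grip_force: 55.7
```

```bash
python3 held.py pale_lift 5.5 47 184
python3 - <<'E'
from rect import *
s=sense();print(s["tool_pos"],s["tcp_rot"],s["ft_force"])
c=cal("wrist");p,d=eyes.snapshot("wrist"); save(p,"pics/over1.png")
E
```

```text
rel [ 4.7650e+01  1.1000e-01 -1.7996e+02  4.3000e-01]
target [515.52 243.   175.81]
[[-2.5, 1.2, 36.5, 0, 0, -0.0019], [0, 0, 0, 0, 0, 0], [0, 0, 0, 0, 0, 0], [0, 0, 0, 0, 0, 0], [0, 0, 0, 0, 0, 0]]
[512.89109702 241.99091009 220.47922885] [-1.79978571e+02 -2.00156324e-02  1.75707755e+02] [ 0.80560352 -0.65226998 -0.79843349]
```

View pics/over1.png

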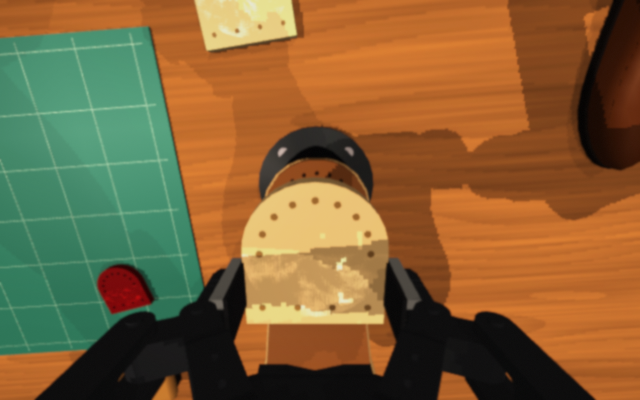

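The piece is over the seat, aligned, with seat dots visible behind it at (315,175). I'll lower it.

Request:
apply_moves(
  rows=[
    [-2.5,1,10,0,0,-0.002],
    [0,0,12,0,0,0],
    [0,0,10,0,0,0],
    [0,0,5,0,0,0],
    [0,0,0,0,0,0],
  ],
)

```text
time: 9.4
tool_pos: [515.1, 243.7, 183.1]
tcp_rot: [-180.0, -0.1, 175.9]
ft_force: [0.6, -0.2, 0.2]
finger_gap: 64.5
grip_force: 55.7
```

Request:
apply_moves(
  rows=[
    [0,0,2,0,0,0],
    [0,0,1,0,0,0],
    [0,0,1,0,0,0],
    [0,0,1,0,0,0],
    [0,0,0,0,0,0],
  ],
)

```text
time: 10.02
tool_pos: [515.4, 243.8, 178.7]
tcp_rot: [-180.0, -0.0, 175.9]
ft_force: [1.0, 0.5, -1.0]
finger_gap: 64.8
grip_force: 55.7
```

```bash
python3 held.py pale_lift 5.5 47 175.5
python3 - <<'E'
from rect import *
s=sense();print(s["tool_pos"],s["tcp_rot"],s["ft_force"])
E
```

```text
rel [ 4.7610e+01  9.0000e-02 -1.7999e+02  3.8000e-01]
target [515.48 243.   175.84]
[[-0.1, -0.8, 3.3, 0, 0, 0.0012], [0, 0, 0, 0, 0, 0], [0, 0, 0, 0, 0, 0], [0, 0, 0, 0, 0, 0], [0, 0, 0, 0, 0, 0]]
[515.41764317 243.82741162 178.76889864] [-1.79999804e+02 -3.73257308e-03  1.75912536e+02] [ 0.07408799 -1.24576627 -0.94364547]
```

Request:
apply_moves(
  rows=[
    [0,-0.8,1.5,0,0,0],
    [0,0,1,0,0,0],
    [0,0,0.5,0,0,0],
    [0,0,0,0,0,0],
    [0,0,0,0,0,0],
  ],
)

```text
time: 10.7
tool_pos: [515.4, 243.0, 175.8]
tcp_rot: [180.0, 0.0, 175.9]
ft_force: [0.2, 0.5, -1.0]
finger_gap: 64.4
grip_force: 55.7
```

Request:
apply_moves(
  rows=[
    [0,0,0.5,0,0,0],
    [0,0,0.5,0,0,0],
    [0,0,0.3,0,0,0],
    [0,0,0,0,0,0],
    [0,0,0,0,0,0],
  ],
)

```text
time: 11.32
tool_pos: [515.4, 243.0, 174.5]
tcp_rot: [-180.0, 0.0, 175.9]
ft_force: [-0.2, 0.0, 0.6]
finger_gap: 64.4
grip_force: 55.7
```

Request:
apply_moves(
  rows=[
    [0,0,0.5,0,0,0],
    [0,0,0.5,0,0,0],
    [0,0,0,0,0,0],
    [0,0,0,0,0,0],
    [0,0,0,0,0,0],
  ],
)

```text
time: 11.95
tool_pos: [515.4, 243.0, 173.5]
tcp_rot: [-180.0, 0.0, 175.9]
ft_force: [-0.1, -0.7, -0.9]
finger_gap: 64.3
grip_force: 55.7
```

Request:
apply_moves(
  rows=[
    [0,0,0.5,0,0,0],
    [0,0,0.5,0,0,0],
    [0,0,0.3,0,0,0],
    [0,0,0,0,0,0],
    [0,0,0,0,0,0],
  ],
)

```text
time: 12.58
tool_pos: [515.4, 243.0, 172.2]
tcp_rot: [-180.0, -0.0, 175.9]
ft_force: [0.5, 0.3, -0.6]
finger_gap: 64.5
grip_force: 55.7
```

Run:
```python
from h import *
s=sense();print(s["tool_pos"],s["ft_force"])
c=cal("wrist");p,d=eyes.snapshot("wrist")
v,u=np.mgrid[0:400,0:640]; W=px2w("wrist",np.c_[u.ravel(),v.ravel()],depth=d.ravel(),c=c).reshape(400,640,3)
# top of piece in middle region and the seat behind / sole ahead
print(W[220:300:20,270:370:20,2].round(1)); print("sole ahead col 315:",W[325:362:6,315].round(1).tolist()); print(W[160:200:5,315].round(1).tolist())
```

```text
[515.37220525 243.03190966 172.18520005] [ 0.45275069  0.2516636  -0.61518767]
[[188.4 316.  188.9 188.8 187.1]
 [188.9 187.4 188.2 188.1 187.9]
 [188.3 188.2 188.4 189.6 188.7]
 [189.  188.8 187.8 188.4 187.2]]
sole ahead col 315: [[548.5, 240.9, 175.5], [551.9, 240.6, 176.0], [555.1, 240.4, 176.8], [558.0, 240.2, 178.0], [560.3, 240.0, 179.7], [562.0, 239.9, 182.1], [565.3, 239.7, 182.8]]
[[466.7, 246.6, 137.1], [466.7, 246.6, 153.6], [466.7, 246.6, 166.7], [468.1, 246.5, 171.7], [467.8, 246.5, 183.8], [468.9, 246.4, 188.2], [470.9, 246.3, 188.8], [473.2, 246.1, 188.1]]
```

Contact comes at TCP ≈ 164.5, because the underside sits above the TCP. I'll continue down.

Request:
apply_moves(
  rows=[
    [0,0,2,0,0,0],
    [0,0,2,0,0,0],
    [0,0,1,0,0,0],
    [0,0,1,0,0,0],
    [0,0,0,0,0,0],
  ],
)

```text
time: 13.25
tool_pos: [515.3, 243.0, 166.1]
tcp_rot: [-180.0, -0.0, 175.9]
ft_force: [0.3, 0.1, -0.6]
finger_gap: 64.4
grip_force: 55.7
```

Request:
apply_moves(
  rows=[
    [0,0,0.5,0,0,0],
    [0,0,0.5,0,0,0],
    [0,0,0.3,0,0,0],
    [0,0,0,0,0,0],
    [0,0,0,0,0,0],
  ],
)

```text
time: 13.88
tool_pos: [515.4, 243.1, 165.1]
tcp_rot: [180.0, 0.0, 175.9]
ft_force: [-0.0, -0.5, 1.0]
finger_gap: 64.5
grip_force: 55.9
```

Request:
apply_moves(
  rows=[
    [0,0,0.4,0,0,0],
    [0,0,0.4,0,0,0],
    [0,0,0,0,0,0],
    [0,0,0,0,0,0],
    [0,0,0,0,0,0],
  ],
)

```text
time: 14.5
tool_pos: [515.6, 243.1, 165.0]
tcp_rot: [180.0, 0.0, 175.9]
ft_force: [-2.9, -1.9, 6.6]
finger_gap: 64.0
grip_force: 56.5
```

Contact made. Releasing and rising.

Request:
apply_moves(
  rows=[
    [0,0,0,0,0,0],
    [0,0,0,0,0,0],
    [0,0,0,0,0,0],
    [0,0,0,0,0,0],
    [0,0,-3,0,0,0],
  ],
  fingers=85,
)

```text
time: 15.12
tool_pos: [515.1, 242.9, 166.8]
tcp_rot: [-180.0, -0.0, 175.9]
ft_force: [0.4, 0.4, -0.6]
finger_gap: 84.9
grip_force: 0.0
```

Request:
apply_moves(
  rows=[
    [0,0,-15,0,0,0],
    [0,0,-45,0,0,0],
    [5,0,-50,0,0,0],
    [10,0,-50,0,0,0],
    [10,0,-20,0,0,0],
  ],
)

```text
time: 15.75
tool_pos: [491.2, 245.3, 352.4]
tcp_rot: [179.8, 0.4, 175.9]
ft_force: [0.1, 0.1, -0.1]
finger_gap: 85.3
grip_force: 0.0
```

```bash
cat > check.py <<'E'
from held import *
# place error of piece on boot, viewed from above
n,zu=sys.argv[1],float(sys.argv[2]); th=8 if n=="rubber_top" else 10
c=cal("wrist"); p,d=eyes.snapshot("wrist"); w,l=DIM[n]; a=np.radians(BOOT[2])
g=(BOOT[0]-l*np.cos(a),BOOT[1]-l*np.sin(a),BOOT[2]); z=170+zu+th
b=segfit(p,c,g,z,w,l); e=np.array(b[:2])-g[:2]
v,u=np.mgrid[0:400,0:640]; W=px2w("wrist",np.c_[u.ravel(),v.ravel()],depth=d.ravel(),c=c)
L=np.c_[(W[:,0]-g[0])*np.cos(a)+(W[:,1]-g[1])*np.sin(a),-(W[:,0]-g[0])*np.sin(a)+(W[:,1]-g[1])*np.cos(a)]
m=(L[:,0]>6)&(L[:,0]<l-6)&(abs(L[:,1])<w/2-8)&(abs(W[:,2]-z)<15); q=np.linalg.lstsq(np.c_[L[m],np.ones(m.sum())],W[m,2],rcond=None)[0]
print("err fwd,left,yaw,rms",round(e[0]*np.cos(a)+e[1]*np.sin(a),2),round(-e[0]*np.sin(a)+e[1]*np.cos(a),2),round(b[2]-g[2],2),round(b[3],2),"top z",W[m,2].mean().round(1),"tilt deg",np.degrees(q[:2]).round(1))
save(rect(p,c,z,BOOT[0]-33,BOOT[1]+2),"pics/chk_%s.png"%n)
E
python3 check.py pale_lift 0; python3 -c "
from h import *; s=sense();print(s['tool_pos']); 
a=np.radians(-35);plan(452.8+20*np.cos(a),-207.5+20*np.sin(a),194,145)"
```

```text
err fwd,left,yaw,rms 0.01 0.2 0.08 0.82 top z 181.1 tilt deg [ 0.8 -0.1]
[490.56685442 245.59915773 353.77600848]
[[-1.3, -51.7, 17.8, 0, 0, 0.06], [-4.4, -51.5, 17.8, 0, 0, 0.06], [-7.5, -51.1, 17.8, 0, 0, 0.06], [-10.5, -50.6, 17.8, 0, 0, 0.06], [-13.5, -49.9, 17.8, 0, 0, 0.06]]
[[-16.5, -49.0, 17.8, 0, 0, 0.06], [-19.4, -47.9, 17.8, 0, 0, 0.06], [-22.2, -46.6, 17.8, 0, 0, 0.06], [-25.0, -45.2, 17.8, 0, 0, 0.06], [0, 0, 0, 0, 0, 0]]
```

View pics/chk_pale_lift.png

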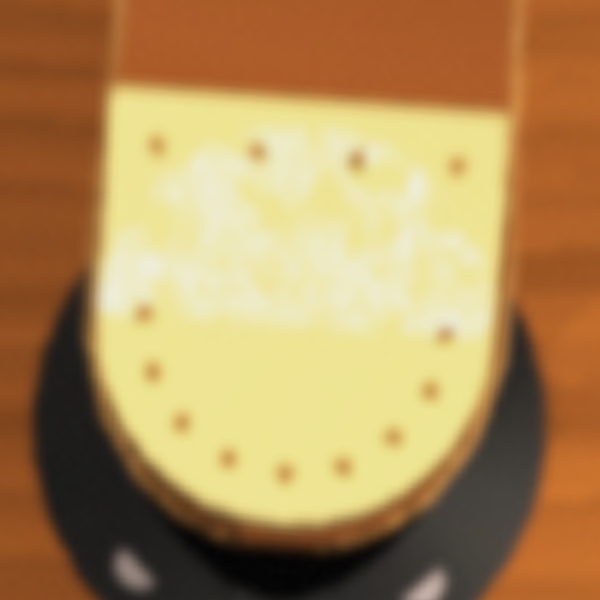

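The pale piece sits centred with its edge on the knife line (from (113,88) to (508,110)), flat. Next is caramel.

Request:
apply_moves(
  rows=[
    [-1.5,-51.5,18,0,0,0.06],
    [-4.5,-51.5,18,0,0,0.06],
    [-7.5,-51,18,0,0,0.06],
    [-10.5,-50.5,18,0,0,0.06],
    [-13.5,-50,18,0,0,0.06],
  ],
)

```text
time: 16.42
tool_pos: [477.8, -14.5, 255.1]
tcp_rot: [-180.0, -0.1, 158.6]
ft_force: [-0.3, 0.5, -0.2]
finger_gap: 84.5
grip_force: 0.0
```

Request:
apply_moves(
  rows=[
    [-16.5,-49,18,0,0,0.06],
    [-19.5,-48,18,0,0,0.06],
    [-22,-46.5,17,0,0,0.06],
    [-25,-45,17,0,0,0.06],
    [0,0,0,0,0,0],
  ],
)

```text
time: 17.05
tool_pos: [466.8, -221.5, 183.7]
tcp_rot: [-179.9, -0.3, 144.7]
ft_force: [0.3, 0.9, -0.4]
finger_gap: 85.1
grip_force: 0.0
```

```bash
python3 look.py caramel_lift 44 58
```

```text
[ 468.3 -219.1  185.7] [ 1.7999e+02 -1.6000e-01  1.4491e+02]
0.6 [ 484. -230.] 3711 [ 453.5  -208.11  -35.41    0.87]
refined [ 453.25 -208.26  -34.77    0.46]
grasp 489.39332191116466 -233.35227124713947 145.23282336205017
[[-8.5, 0.2, 42.6, 0, 0, -0.0019], [-8.5, 0.1, 42.6, 0, 0, -0.0019], [-8.5, 0.1, 42.6, 0, 0, -0.0019], [0, 0, 0, 0, 0, 0], [0, 0, 0, 0, 0, 0]]
```

View pics/caramel_lift.png

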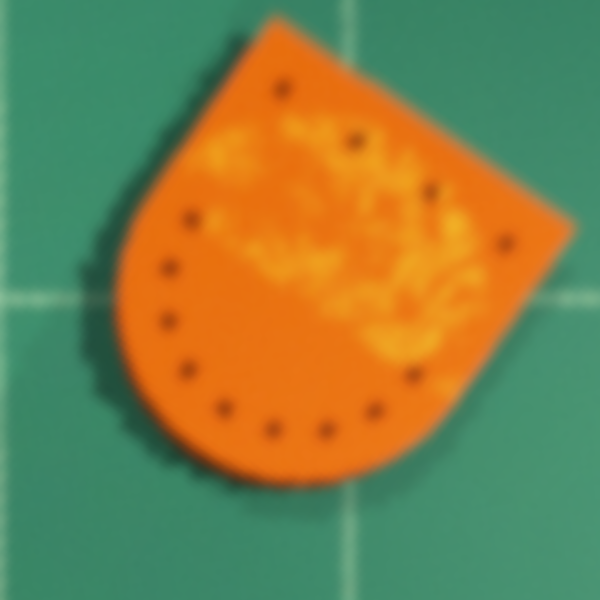

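Caramel is found with its tip near (300,485) and straight edge from (278,15) to (575,228). Now grasping it.

Request:
apply_moves(
  rows=[
    [-8.5,0,43,0,0,-0.002],
    [-8.5,0,43,0,0,-0.002],
    [-8.5,0.4,42,0,0,-0.002],
    [0,0,0,0,0,0],
    [0,0,0,0,0,0],
  ],
)

```text
time: 17.77
tool_pos: [491.2, -233.0, 60.7]
tcp_rot: [180.0, 0.1, 145.4]
ft_force: [0.1, -0.0, 0.2]
finger_gap: 85.0
grip_force: 0.0
```

Request:
apply_moves(
  rows=[
    [0,0,20,0,0,0],
    [0,0,20,0,0,0],
    [0,0,12,0,0,0],
    [0,0,6,0,0,0],
    [0,0,0,0,0,0],
  ],
)

```text
time: 18.4
tool_pos: [490.7, -233.6, 1.7]
tcp_rot: [180.0, 0.0, 145.3]
ft_force: [-0.1, 1.1, -0.9]
finger_gap: 85.0
grip_force: 0.0
```

Request:
apply_moves(
  rows=[
    [1.2,-0.5,3.5,0,0,0],
    [0,0,0,0,0,0],
    [0,0,0,0,0,0],
    [0,0,0,0,0,0],
    [0,0,0,0,0,0],
  ],
  fingers=46,
)

```text
time: 19.02
tool_pos: [489.6, -233.6, -1.8]
tcp_rot: [180.0, 0.1, 145.3]
ft_force: [-1.0, 0.4, 5.8]
finger_gap: 59.2
grip_force: 57.2
```

Request:
apply_moves(
  rows=[
    [0,0,0,0,0,0],
    [0,0,0,0,0,0],
    [0,0,-20,0,0,0],
    [0,0,-30,0,0,0],
    [0,0,-30,0,0,0],
  ],
)

```text
time: 19.65
tool_pos: [488.4, -232.8, 77.7]
tcp_rot: [-180.0, -0.1, 145.3]
ft_force: [1.4, 0.5, -0.8]
finger_gap: 59.6
grip_force: 54.0
```

```bash
python3 held.py caramel_lift 5.5 44 225;  python3 -c "
from h import *; s=sense();print(s['tool_pos'],s['finger_gap'])"
```

```text
rel [  43.76   -0.35 -180.33    0.59]
target [515.61 242.81 176.18]
[[25.1, 40.6, -14.3, 0, 0, -0.0539], [22.9, 41.9, -14.3, 0, 0, -0.0539], [20.6, 43.1, -14.3, 0, 0, -0.0539], [18.3, 44.2, -14.3, 0, 0, -0.0539], [15.9, 45.1, -14.3, 0, 0, -0.0539]]
[[13.4, 45.9, -14.3, 0, 0, -0.0539], [10.9, 46.5, -14.3, 0, 0, -0.0539], [8.4, 47.0, -14.3, 0, 0, -0.0539], [5.9, 47.4, -14.3, 0, 0, -0.0539], [3.3, 47.7, -14.3, 0, 0, -0.0539]]
[ 490.92009573 -234.3276316    82.4710458 ] 59.71264620223267
```

Request:
apply_moves(
  rows=[
    [25,40.5,-25,0,0,-0.054],
    [23,42,-25,0,0,-0.054],
    [20.5,43,-20,0,0,-0.054],
    [18.5,44,-20,0,0,-0.054],
    [16,45,-15,0,0,-0.054],
  ],
)

```text
time: 20.32
tool_pos: [500.8, 6.6, 183.2]
tcp_rot: [180.0, 0.0, 160.9]
ft_force: [0.7, -0.2, -0.2]
finger_gap: 59.7
grip_force: 54.1
```

Request:
apply_moves(
  rows=[
    [13.5,46,-15,0,0,-0.054],
    [11,46.5,-10,0,0,-0.054],
    [8.5,47,0,0,0,-0.054],
    [6,47.5,0,0,0,-0.054],
    [3.5,47.5,0,0,0,-0.054],
  ],
)

```text
time: 20.95
tool_pos: [512.0, 245.3, 207.0]
tcp_rot: [-180.0, -0.0, 176.4]
ft_force: [1.6, -0.7, -0.7]
finger_gap: 59.3
grip_force: 54.1
```

```bash
python3 held.py caramel_lift 4.8 44 190; python3 -c "
from h import *; s=sense();print(s['tool_pos'])"
```

```text
rel [ 4.3420e+01  1.0000e-01 -1.8001e+02  8.2000e-01]
target [515.29 243.04 175.86]
[[-4.4, -7.2, 16.9, 0, 0, 0.014], [0, 0, 0, 0, 0, 0], [0, 0, 0, 0, 0, 0], [0, 0, 0, 0, 0, 0], [0, 0, 0, 0, 0, 0]]
[511.35998078 250.45303799 206.90783428]
```

Request:
apply_moves(
  rows=[
    [-4.5,-7,6,0,0,0.012],
    [0,0,6,0,0,0],
    [0,0,4,0,0,0],
    [0,0,0,0,0,0],
    [0,0,0,0,0,0],
  ],
)

```text
time: 21.62
tool_pos: [516.6, 236.2, 191.8]
tcp_rot: [180.0, 0.0, 175.5]
ft_force: [-0.2, 0.1, -0.6]
finger_gap: 59.5
grip_force: 54.2
```

```bash
python3 held.py caramel_lift 4.8 44 175;python3 held.py caramel_lift 4.8 44 175; python3 -c "
from h import *; s=sense();print(s['tool_pos'])"
```

```text
rel [ 4.339e+01 -6.000e-02 -1.802e+02  7.800e-01]
target [515.25 243.03 176.05]
[[1.9, 6.6, 16.9, 0, 0, -0.0088], [0, 0, 0, 0, 0, 0], [0, 0, 0, 0, 0, 0], [0, 0, 0, 0, 0, 0], [0, 0, 0, 0, 0, 0]]
rel [ 4.3370e+01 -1.2000e-01 -1.8027e+02  7.8000e-01]
target [515.24 243.02 176.12]
[[2.0, 6.5, 17.0, 0, 0, -0.0099], [0, 0, 0, 0, 0, 0], [0, 0, 0, 0, 0, 0], [0, 0, 0, 0, 0, 0], [0, 0, 0, 0, 0, 0]]
[516.71698007 236.35495816 192.01088816]
```

Request:
apply_moves(
  rows=[
    [2,6.5,2,0,0,-0.008],
    [0,0,4,0,0,0],
    [0,0,3,0,0,0],
    [0,0,2,0,0,0],
    [0,0,0,0,0,0],
  ],
)

```text
time: 22.35
tool_pos: [514.8, 243.0, 180.2]
tcp_rot: [-180.0, -0.0, 176.0]
ft_force: [0.2, 0.3, -0.3]
finger_gap: 60.0
grip_force: 54.2
```

Request:
apply_moves(
  rows=[
    [0,0,1.5,0,0,0],
    [0,0,1,0,0,0],
    [0,0,0,0,0,0],
    [0,0,0,0,0,0],
    [0,0,0,0,0,0],
  ],
)

```text
time: 22.98
tool_pos: [515.0, 243.2, 178.2]
tcp_rot: [180.0, 0.0, 176.0]
ft_force: [-0.5, 0.1, -0.3]
finger_gap: 59.5
grip_force: 54.2
```

```bash
python3 held.py caramel_lift 4.8 44 175; python3 -c "
from h import *; s=sense();print(s['tool_pos'],s['ft_force'])"
```

```text
rel [  43.57    0.37 -179.7     1.01]
target [515.44 243.06 175.55]
[[-0.4, -0.0, 3.1, 0, 0, 0.0084], [0, 0, 0, 0, 0, 0], [0, 0, 0, 0, 0, 0], [0, 0, 0, 0, 0, 0], [0, 0, 0, 0, 0, 0]]
[515.0072469  243.13184074 178.14743145] [-1.0379628  -0.16198335 -0.70183749]
```

Request:
apply_moves(
  rows=[
    [-0.3,0,1,0,0,0.002],
    [0,0,1,0,0,0],
    [0,0,0.5,0,0,0],
    [0,0,0.3,0,0,0],
    [0,0,0,0,0,0],
  ],
)

```text
time: 23.65
tool_pos: [515.3, 243.1, 175.3]
tcp_rot: [-180.0, 0.0, 175.9]
ft_force: [0.6, 0.4, -0.4]
finger_gap: 59.0
grip_force: 54.2
```

Request:
apply_moves(
  rows=[
    [0,0,0.3,0,0,0],
    [0,0,0.3,0,0,0],
    [0,0,0,0,0,0],
    [0,0,0,0,0,0],
    [0,0,0,0,0,0],
  ],
)

```text
time: 24.28
tool_pos: [515.3, 243.1, 175.2]
tcp_rot: [180.0, 0.0, 175.9]
ft_force: [-2.5, -0.9, 5.2]
finger_gap: 59.9
grip_force: 57.6
```

Contact at 5 N. Release, rise, check.

Request:
apply_moves(
  rows=[
    [0,0,0,0,0,0],
    [0,0,0,0,0,0],
    [0,0,0,0,0,0],
    [0,0,0,0,0,0],
    [0,0,-3,0,0,0],
  ],
  fingers=85,
)

```text
time: 24.9
tool_pos: [515.1, 243.0, 177.5]
tcp_rot: [-180.0, -0.0, 175.9]
ft_force: [0.4, 0.1, 0.2]
finger_gap: 85.1
grip_force: 0.0
```

Request:
apply_moves(
  rows=[
    [0,0,-15,0,0,0],
    [0,0,-45,0,0,0],
    [5,0,-50,0,0,0],
    [10,0,-50,0,0,0],
    [10,0,-10,0,0,0],
  ],
)

```text
time: 25.52
tool_pos: [491.5, 245.5, 354.1]
tcp_rot: [179.8, 0.5, 175.9]
ft_force: [0.1, -0.1, -0.8]
finger_gap: 84.9
grip_force: 0.0
```

```bash
python3 -c "
from h import *
for i in range(6): eyes.snapshot('wrist')"; python3 check.py caramel_lift 10; python3 check.py caramel_lift 10; python3 -c "
from h import *; s=sense();print(s['tool_pos']); 
a=np.radians(10.6);plan(606.7+18*np.cos(a),-21.1+18*np.sin(a),194,190.6,n=8)"
```

```text
err fwd,left,yaw,rms -0.68 0.87 -0.61 1.68 top z 191.2 tilt deg [0.6 0.1]
err fwd,left,yaw,rms -0.75 0.78 -0.63 1.65 top z 191.2 tilt deg [0.5 0.2]
[490.00475835 244.58688857 345.86263506]
[[-19.1, -31.5, 19.0, 0, 0, -0.0321], [-18.1, -32.1, 19.0, 0, 0, -0.0321], [-17.0, -32.7, 19.0, 0, 0, -0.0321], [-16.0, -33.2, 19.0, 0, 0, -0.0321], [-14.9, -33.7, 19.0, 0, 0, -0.0321]]
[[-13.8, -34.2, 19.0, 0, 0, -0.0321], [-12.7, -34.6, 19.0, 0, 0, -0.0321], [-11.6, -35.0, 19.0, 0, 0, -0.0321], [0, 0, 0, 0, 0, 0], [0, 0, 0, 0, 0, 0]]
```

View pics/chk_caramel_lift.png

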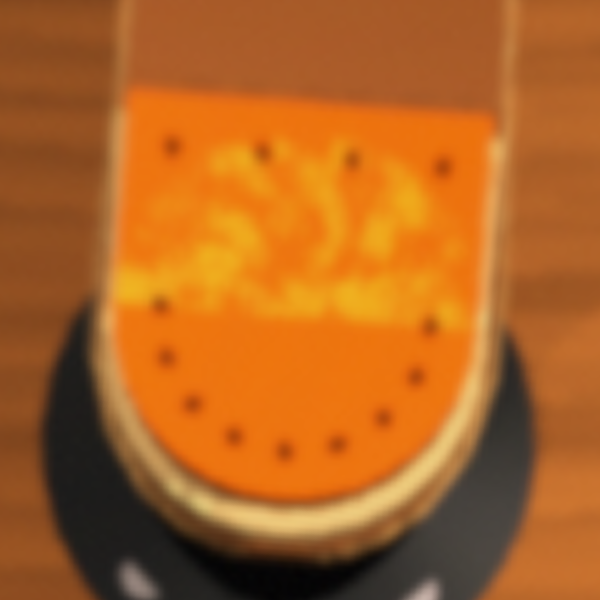

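Caramel is aligned over the pale piece, with its straight edge from (130,90) to (497,118) and even margins. Oxblood next.

Request:
apply_moves(
  rows=[
    [-19,-31.5,19,0,0,-0.032],
    [-18,-32,19,0,0,-0.032],
    [-17,-32.5,19,0,0,-0.032],
    [-16,-33,19,0,0,-0.032],
    [-15,-34,19,0,0,-0.032],
  ],
)

```text
time: 26.55
tool_pos: [574.3, 79.9, 250.9]
tcp_rot: [180.0, -0.1, -174.9]
ft_force: [0.4, 0.7, 0.2]
finger_gap: 85.3
grip_force: 0.0
```

Request:
apply_moves(
  rows=[
    [-14,-34,19,0,0,-0.032],
    [-12.5,-34.5,19,0,0,-0.032],
    [-11.5,-35,19,0,0,-0.032],
    [0,0,0,0,0,0],
    [0,0,0,0,0,0],
  ],
)

```text
time: 27.18
tool_pos: [624.0, -16.9, 195.0]
tcp_rot: [180.0, -0.1, -169.5]
ft_force: [-0.5, -0.1, -0.6]
finger_gap: 85.0
grip_force: 0.0
```

```bash
python3 -c "
from h import *
for i in range(4): eyes.snapshot('wrist')"; python3 look.py oxblood_lift 42 55
```

```text
[624.6 -16.4 196.4] [-1.7998e+02  6.0000e-02 -1.6936e+02]
0.73 [642. -15.] 3109 [607.69 -22.32  11.58   0.64]
refined [ 6.0719e+02 -2.2180e+01  1.1460e+01  4.4000e-01]
grasp 648.3565028418836 -13.83576709813075 191.45808373279647
[[-7.9, -0.6, 47.1, 0, 0, -0.0048], [-7.9, -0.7, 47.1, 0, 0, -0.0048], [-7.9, -0.7, 47.1, 0, 0, -0.0048], [0, 0, 0, 0, 0, 0], [0, 0, 0, 0, 0, 0]]
```

View pics/oxblood_lift.png

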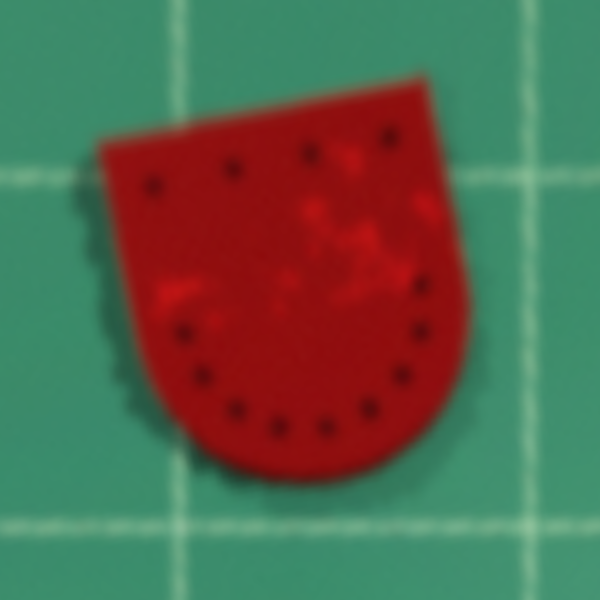

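Oxblood has its tip near (305,482) and straight edge from (103,140) to (425,78). Grasping.

Request:
apply_moves(
  rows=[
    [-8,-0.5,46,0,0,-0.005],
    [-8,-0.7,46,0,0,-0.005],
    [-8,-0.7,46,0,0,-0.005],
    [0,0,0,0,0,0],
    [0,0,0,0,0,0],
  ],
)

```text
time: 28.1
tool_pos: [649.2, -14.3, 59.6]
tcp_rot: [-180.0, 0.1, -168.5]
ft_force: [1.3, 0.5, 0.7]
finger_gap: 84.9
grip_force: 0.0
```

Request:
apply_moves(
  rows=[
    [0,0,20,0,0,0],
    [0,0,20,0,0,0],
    [0,0,12,0,0,0],
    [0,0,4,0,0,0],
    [0,0,0,0,0,0],
  ],
)

```text
time: 28.72
tool_pos: [648.2, -14.4, 1.3]
tcp_rot: [180.0, -0.0, -168.6]
ft_force: [-0.3, -0.3, 0.4]
finger_gap: 84.9
grip_force: 0.0
```

```bash
python3 -c "
from h import *; s=sense(); print(s['tool_pos'])
plan(648.36,-13.84,-0.7,191.46)"
```

```text
[648.18453368 -14.4264688    1.31187356]
[[-0.3, 0.5, 2.0, 0, 0, -0.0004], [0, 0, 0, 0, 0, 0], [0, 0, 0, 0, 0, 0], [0, 0, 0, 0, 0, 0], [0, 0, 0, 0, 0, 0]]
```

Request:
apply_moves(
  rows=[
    [-0.3,0.5,2,0,0,0],
    [0,0,0,0,0,0],
    [0,0,0,0,0,0],
    [0,0,0,0,0,0],
    [0,0,0,0,0,0],
  ],
  fingers=41,
)

```text
time: 29.35
tool_pos: [649.3, -13.9, 0.5]
tcp_rot: [-180.0, 0.1, -168.6]
ft_force: [0.2, 0.6, 6.3]
finger_gap: 54.4
grip_force: 53.4
```

Request:
apply_moves(
  rows=[
    [0,0,0,0,0,0],
    [0,0,0,0,0,0],
    [0,0,0,0,0,0],
    [0,0,-30,0,0,0],
    [0,0,-50,0,0,0],
  ],
)

```text
time: 29.98
tool_pos: [645.8, -13.6, 77.2]
tcp_rot: [179.9, -0.4, -168.6]
ft_force: [0.0, -0.0, -0.2]
finger_gap: 54.5
grip_force: 52.8
```

Request:
apply_moves(
  rows=[
    [0,0,-50,0,0,0],
    [0,0,-50,0,0,0],
    [0,0,-30,0,0,0],
    [0,0,0,0,0,0],
    [0,0,0,0,0,0],
  ],
)

```text
time: 30.6
tool_pos: [647.8, -13.8, 208.0]
tcp_rot: [180.0, -0.1, -168.6]
ft_force: [-0.7, -0.1, -0.3]
finger_gap: 54.8
grip_force: 52.9
```

```bash
python3 -c "
from h import *
for i in range(4): eyes.snapshot('wrist')"; python3 held.py oxblood_lift 3.7 42 206;  python3 -c "
from h import *; s=sense();print(s['tool_pos'],s['finger_gap'])"
```

```text
rel [4.3060e+01 9.0000e-02 1.8002e+02 9.1000e-01]
target [ 518.91  242.75 -184.17]
[[12.6, 46.2, 0.3, 0, 0, 0.0454], [14.7, 45.6, 0.3, 0, 0, 0.0454], [16.7, 44.8, 0.3, 0, 0, 0.0454], [18.7, 44.0, 0.3, 0, 0, 0.0454], [20.7, 43.1, 0.3, 0, 0, 0.0454]]
[[22.6, 42.2, 0.3, 0, 0, 0.0454], [0, 0, 0, 0, 0, 0], [0, 0, 0, 0, 0, 0], [0, 0, 0, 0, 0, 0], [0, 0, 0, 0, 0, 0]]
[647.82878129 -13.85282522 207.95500331] 54.33763002775625
```

Request:
apply_moves(
  rows=[
    [12.5,46,-20,0,0,0.045],
    [14.5,45.5,0,0,0,0.045],
    [17,45,0,0,0,0.045],
    [18.5,44,0,0,0,0.045],
    [20.5,43,0,0,0,0.045],
  ],
)

```text
time: 31.48
tool_pos: [540.3, 200.8, 229.1]
tcp_rot: [-180.0, -0.0, 178.5]
ft_force: [0.9, 0.1, 0.3]
finger_gap: 54.2
grip_force: 52.9
```

Request:
apply_moves(
  rows=[
    [22.5,42,0,0,0,0.045],
    [0,0,5,0,0,0],
    [0,0,5,0,0,0],
    [0,0,5,0,0,0],
    [0,0,0,0,0,0],
  ],
)

```text
time: 32.1
tool_pos: [520.0, 241.0, 213.7]
tcp_rot: [-180.0, -0.1, 175.9]
ft_force: [0.3, 0.3, 0.5]
finger_gap: 54.4
grip_force: 52.9
```

```bash
python3 held.py oxblood_lift 3.7 42 186;python3 held.py oxblood_lift 3.7 42 192; python3 -c "
from h import *; s=sense();print(s['tool_pos'])
c=cal('wrist');p,d=eyes.snapshot('wrist'); save(p[140:380,170:470],'pics/over3.png')
v,u=np.mgrid[0:400,0:640]; W=px2w('wrist',np.c_[u.ravel(),v.ravel()],depth=d.ravel(),c=c).reshape(400,640,3)
print(np.median(W[240:310,285:345,2]))"
```

```text
rel [  42.94   -0.   -180.03    0.97]
target [518.79 242.7  175.88]
[[1.5, 1.4, 28.2, 0, 0, 0.0004], [0, 0, 0, 0, 0, 0], [0, 0, 0, 0, 0, 0], [0, 0, 0, 0, 0, 0], [0, 0, 0, 0, 0, 0]]
rel [ 4.293e+01  1.000e-02 -1.800e+02  9.700e-01]
target [518.78 242.69 175.85]
[[1.6, 1.1, 22.6, 0, 0, 0.0009], [0, 0, 0, 0, 0, 0], [0, 0, 0, 0, 0, 0], [0, 0, 0, 0, 0, 0], [0, 0, 0, 0, 0, 0]]
[520.28313478 241.43095265 214.55455446]
228.2443071616109
```

View pics/over3.png

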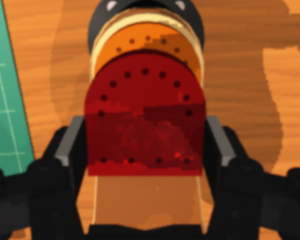

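Oxblood is held square, with the caramel round visible behind it and the edges parallel. Lowering.

Request:
apply_moves(
  rows=[
    [1.5,1.2,8,0,0,0],
    [0,0,8,0,0,0],
    [0,0,5,0,0,0],
    [0,0,2,0,0,0],
    [0,0,0,0,0,0],
  ],
)

```text
time: 32.88
tool_pos: [518.5, 243.5, 191.5]
tcp_rot: [-180.0, -0.0, 176.0]
ft_force: [-0.2, 0.2, 0.1]
finger_gap: 54.6
grip_force: 52.9
```

Request:
apply_moves(
  rows=[
    [0,0,1,0,0,0],
    [0,0,1,0,0,0],
    [0,0,0.5,0,0,0],
    [0,0,0,0,0,0],
    [0,0,0,0,0,0],
  ],
)

```text
time: 33.5
tool_pos: [518.5, 243.5, 189.2]
tcp_rot: [180.0, 0.0, 176.0]
ft_force: [0.0, -0.1, -0.2]
finger_gap: 54.6
grip_force: 52.9
```

```bash
python3 held.py oxblood_lift 3.2 42 186; python3 -c "
from h import *; s=sense();print(s['tool_pos'],s['ft_force'])"
```

```text
rel [  42.8    -0.35 -180.38    1.12]
target [518.65 242.62 176.23]
[[-0.1, -0.8, 3.3, 0, 0, -0.0044], [0, 0, 0, 0, 0, 0], [0, 0, 0, 0, 0, 0], [0, 0, 0, 0, 0, 0], [0, 0, 0, 0, 0, 0]]
[518.58384615 243.46578613 189.2520571 ] [ 0.40794701  0.65602638 -0.42077771]
```

Request:
apply_moves(
  rows=[
    [0,-0.8,0.8,0,0,0],
    [0,0,0.5,0,0,0],
    [0,0,0.4,0,0,0],
    [0,0,0,0,0,0],
    [0,0,0,0,0,0],
  ],
)

```text
time: 34.17
tool_pos: [518.5, 242.6, 187.5]
tcp_rot: [-180.0, 0.0, 176.0]
ft_force: [0.1, -0.5, -0.1]
finger_gap: 54.6
grip_force: 52.9
```

Request:
apply_moves(
  rows=[
    [0,0,0.4,0,0,0],
    [0,0,0.3,0,0,0],
    [0,0,0,0,0,0],
    [0,0,0,0,0,0],
    [0,0,0,0,0,0],
  ],
)

```text
time: 34.8
tool_pos: [518.7, 242.7, 187.5]
tcp_rot: [180.0, 0.0, 176.0]
ft_force: [-1.4, -0.6, 5.3]
finger_gap: 54.5
grip_force: 53.5
```

Contact. Release, rise, check, plan to the rubber.

Request:
apply_moves(
  rows=[
    [0,0,0,0,0,0],
    [0,0,0,0,0,0],
    [0,0,0,0,0,0],
    [0,0,0,0,0,0],
    [0,0,-3,0,0,0],
  ],
  fingers=85,
)

```text
time: 35.42
tool_pos: [518.3, 242.6, 189.5]
tcp_rot: [-180.0, -0.0, 176.0]
ft_force: [0.3, -0.0, 0.7]
finger_gap: 85.2
grip_force: 0.0
```

Request:
apply_moves(
  rows=[
    [0,0,-15,0,0,0],
    [0,0,-45,0,0,0],
    [8,0,-50,0,0,0],
    [10,0,-45,0,0,0],
    [10,0,-10,0,0,0],
  ],
)

```text
time: 36.05
tool_pos: [491.5, 245.2, 360.6]
tcp_rot: [179.8, 0.4, 176.0]
ft_force: [0.3, 0.5, 0.1]
finger_gap: 85.0
grip_force: 0.0
```

```bash
python3 -c "
from h import *
for i in range(6): eyes.snapshot('wrist')"; python3 check.py oxblood_lift 20; python3 -c "
from h import *; s=sense();print(s['tool_pos']); 
a=np.radians(-38.6);plan(576.2+16*np.cos(a),-211.6+16*np.sin(a),194,141.4,n=10)"
```

```text
err fwd,left,yaw,rms 0.02 0.21 0.08 1.04 top z 201.2 tilt deg [ 0.6 -0.2]
[490.21401032 244.32354033 352.84231478]
[[-13.1, -45.8, 15.9, 0, 0, 0.0603], [-15.8, -44.9, 15.9, 0, 0, 0.0603], [-18.5, -43.9, 15.9, 0, 0, 0.0603], [-21.1, -42.7, 15.9, 0, 0, 0.0603], [-23.7, -41.3, 15.9, 0, 0, 0.0603]]
[[-26.1, -39.8, 15.9, 0, 0, 0.0603], [-28.5, -38.2, 15.9, 0, 0, 0.0603], [-30.7, -36.4, 15.9, 0, 0, 0.0603], [-32.9, -34.5, 15.9, 0, 0, 0.0603], [-34.9, -32.4, 15.9, 0, 0, 0.0603]]
```

View pics/chk_oxblood_lift.png

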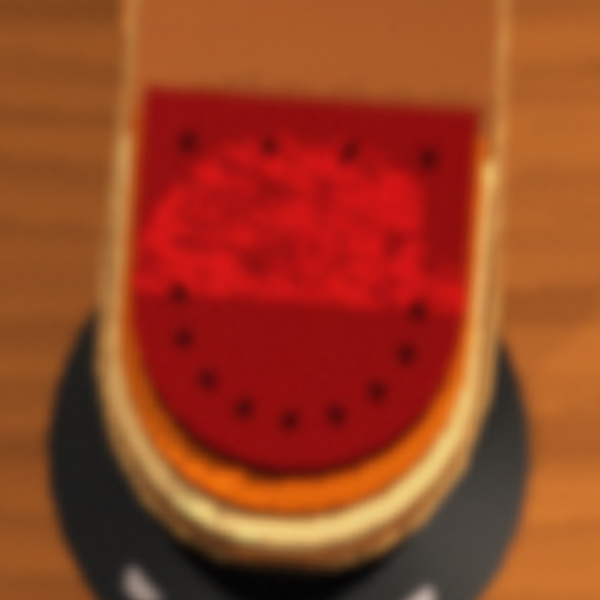

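The oxblood piece is even on both sides and its edge is on the line (from (147,90) to (477,110)). Now the rubber piece.

Request:
apply_moves(
  rows=[
    [-13,-46,16,0,0,0.06],
    [-16,-45,16,0,0,0.06],
    [-18.5,-44,16,0,0,0.06],
    [-21,-42.5,16,0,0,0.06],
    [-23.5,-41.5,16,0,0,0.06],
  ],
)

```text
time: 37.02
tool_pos: [539.4, 9.7, 272.9]
tcp_rot: [-180.0, -0.1, 158.7]
ft_force: [0.8, 0.4, -0.7]
finger_gap: 85.3
grip_force: 0.0
```

Request:
apply_moves(
  rows=[
    [-26,-40,16,0,0,0.06],
    [-28.5,-38,16,0,0,0.06],
    [-30.5,-36.5,16,0,0,0.06],
    [-33,-34.5,16,0,0,0.06],
    [-35,-32.5,16,0,0,0.06],
  ],
)

```text
time: 37.65
tool_pos: [588.9, -223.2, 192.7]
tcp_rot: [-180.0, -0.1, 141.5]
ft_force: [0.1, 0.9, 0.0]
finger_gap: 85.1
grip_force: 0.0
```

```bash
python3 -c "
from h import *
for i in range(6): eyes.snapshot('wrist')"; python3 look.py rubber_top 39 58
```

```text
[ 589.6 -220.6  195.2] [1.7998e+02 2.0000e-02 1.4168e+02]
0.59 [ 604. -234.] 2603 [ 578.94 -212.58  -39.9     0.81]
refined [ 5.7790e+02 -2.1254e+02 -3.8610e+01  4.8000e-01]
grasp 608.3773289449132 -236.88038798940389 141.3906743844583
[[-8.3, -0.4, 45.7, 0, 0, 0.0017], [-8.3, -0.4, 45.7, 0, 0, 0.0017], [-8.3, -0.3, 45.7, 0, 0, 0.0017], [0, 0, 0, 0, 0, 0], [0, 0, 0, 0, 0, 0]]
```

View pics/rubber_top.png

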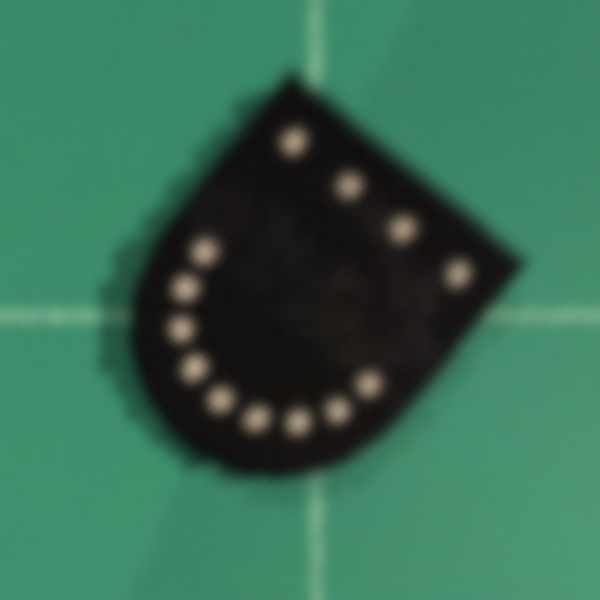

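The rubber piece is located, with its straight edge from (295,75) to (523,262) and dots at −38.8°. Grasping.

Request:
apply_moves(
  rows=[
    [-8.3,-0.4,46,0,0,0.002],
    [-8.3,-0.4,46,0,0,0.002],
    [-8.3,-0.3,46,0,0,0.002],
    [0,0,0,0,0,0],
    [0,0,0,0,0,0],
  ],
)

```text
time: 38.67
tool_pos: [609.2, -237.8, 59.0]
tcp_rot: [180.0, 0.1, 141.3]
ft_force: [0.8, -0.4, 0.5]
finger_gap: 84.7
grip_force: 0.0
```

Request:
apply_moves(
  rows=[
    [0,0,20,0,0,0],
    [0,0,20,0,0,0],
    [0,0,12,0,0,0],
    [0,0,2,0,0,0],
    [0,0,0,0,0,0],
  ],
)

```text
time: 39.3
tool_pos: [608.2, -238.1, 2.7]
tcp_rot: [-180.0, -0.0, 141.2]
ft_force: [0.2, 0.0, 0.4]
finger_gap: 84.6
grip_force: 0.0
```

```bash
python3 -c "
from h import *; s=sense(); print(s['tool_pos'])
plan(608.38,-236.88,0,141.4)"
```

```text
[ 608.15623835 -238.08080593    2.70646329]
[[0.6, 1.1, 2.7, 0, 0, -0.0027], [0, 0, 0, 0, 0, 0], [0, 0, 0, 0, 0, 0], [0, 0, 0, 0, 0, 0], [0, 0, 0, 0, 0, 0]]
```

Request:
apply_moves(
  rows=[
    [0.6,1.1,2.5,0,0,-0.002],
    [0,0,0,0,0,0],
    [0,0,0,0,0,0],
    [0,0,0,0,0,0],
    [0,0,0,0,0,0],
  ],
  fingers=36,
)

```text
time: 39.92
tool_pos: [608.9, -237.0, 1.0]
tcp_rot: [180.0, 0.1, 141.4]
ft_force: [-0.6, 0.8, 4.9]
finger_gap: 49.2
grip_force: 52.2
```

Request:
apply_moves(
  rows=[
    [0,0,0,0,0,0],
    [0,0,0,0,0,0],
    [0,0,0,0,0,0],
    [0,0,-30,0,0,0],
    [0,0,-50,0,0,0],
  ],
)

```text
time: 40.55
tool_pos: [605.8, -235.7, 77.7]
tcp_rot: [-179.9, -0.4, 141.4]
ft_force: [1.0, 0.6, -0.3]
finger_gap: 49.3
grip_force: 52.0
```

Request:
apply_moves(
  rows=[
    [0,0,-50,0,0,0],
    [0,0,-50,0,0,0],
    [0,0,-50,0,0,0],
    [0,0,0,0,0,0],
    [0,0,0,0,0,0],
  ],
)

```text
time: 41.18
tool_pos: [608.0, -236.7, 229.4]
tcp_rot: [-180.0, -0.1, 141.4]
ft_force: [-0.8, 1.0, -0.5]
finger_gap: 48.9
grip_force: 52.0
```

```bash
python3 -c "
from h import *
for i in range(4): eyes.snapshot('wrist')"; python3 held.py rubber_top 2.5 39 226;  python3 -c "
from h import *; s=sense();print(s['tool_pos'],s['finger_gap'])"
```

```text
rel [  39.1    -0.   -179.69    0.98]
target [518.93 242.46 175.54]
[[40.9, 35.4, 0.3, 0, 0, -0.0663], [38.5, 38.0, 0.3, 0, 0, -0.0663], [35.9, 40.5, 0.3, 0, 0, -0.0663], [33.1, 42.8, 0.3, 0, 0, -0.0663], [30.2, 44.9, 0.3, 0, 0, -0.0663]]
[[27.2, 46.8, 0.3, 0, 0, -0.0663], [24.0, 48.5, 0.3, 0, 0, -0.0663], [20.7, 50.0, 0.3, 0, 0, -0.0663], [17.4, 51.2, 0.3, 0, 0, -0.0663], [0, 0, 0, 0, 0, 0]]
[ 607.60684575 -236.44376628  228.3155026 ] 49.28216175050583
```

Request:
apply_moves(
  rows=[
    [41,35.5,0,0,0,-0.066],
    [38.5,38,0,0,0,-0.066],
    [36,40.5,0,0,0,-0.066],
    [33,43,0,0,0,-0.066],
    [30,45,0,0,0,-0.066],
  ],
)

```text
time: 42.05
tool_pos: [558.7, 31.1, 229.6]
tcp_rot: [-180.0, -0.1, 160.4]
ft_force: [0.9, 0.0, 0.3]
finger_gap: 49.1
grip_force: 52.0
```

Request:
apply_moves(
  rows=[
    [27,47,0,0,0,-0.066],
    [24,48.5,0,0,0,-0.066],
    [20.5,50,0,0,0,-0.066],
    [17.5,51,0,0,0,-0.066],
    [0,0,0,0,0,0],
  ],
)

```text
time: 42.68
tool_pos: [519.3, 245.7, 229.4]
tcp_rot: [180.0, -0.1, 175.7]
ft_force: [0.3, -0.4, -0.5]
finger_gap: 49.5
grip_force: 52.0
```

```bash
python3 -c "
from h import *
for i in range(4): eyes.snapshot('wrist')"; python3 held.py rubber_top 2.5 39 203;python3 held.py rubber_top 2.5 39 203; python3 -c "
from h import *; s=sense();print(s['tool_pos'],s['tcp_rot'])"
```

```text
rel [ 3.913e+01  1.200e-01 -1.799e+02  1.080e+00]
target [518.99 242.72 175.75]
[[2.2, 1.4, 27.0, 0, 0, -0.008], [0, 0, 0, 0, 0, 0], [0, 0, 0, 0, 0, 0], [0, 0, 0, 0, 0, 0], [0, 0, 0, 0, 0, 0]]
rel [ 3.9170e+01  1.1000e-01 -1.7973e+02  1.1300e+00]
target [519.02 242.58 175.58]
[[2.3, 1.3, 27.1, 0, 0, -0.0052], [0, 0, 0, 0, 0, 0], [0, 0, 0, 0, 0, 0], [0, 0, 0, 0, 0, 0], [0, 0, 0, 0, 0, 0]]
[521.20374985 241.0582052  230.11839115] [-1.79980519e+02 -1.03059534e-02  1.75283807e+02]
```

Request:
apply_moves(
  rows=[
    [2.2,1.4,8,0,0,-0.008],
    [0,0,8,0,0,0],
    [0,0,7,0,0,0],
    [0,0,3,0,0,0],
    [0,0,0,0,0,0],
  ],
)

```text
time: 43.6
tool_pos: [518.6, 243.8, 203.9]
tcp_rot: [-180.0, -0.0, 175.9]
ft_force: [-0.4, -0.3, 0.7]
finger_gap: 49.2
grip_force: 52.0
```

Request:
apply_moves(
  rows=[
    [0,0,1,0,0,0],
    [0,0,1,0,0,0],
    [0,0,0.5,0,0,0],
    [0,0,0,0,0,0],
    [0,0,0,0,0,0],
  ],
)

```text
time: 44.22
tool_pos: [518.8, 243.9, 201.9]
tcp_rot: [180.0, 0.0, 175.9]
ft_force: [-0.2, 0.6, -0.6]
finger_gap: 49.5
grip_force: 52.0
```

```bash
python3 held.py rubber_top 2.2 39 198; python3 -c "
from h import *; s=sense();print(s['tool_pos'],s['tcp_rot'],s['ft_force'])
c=cal('wrist');p,d=eyes.snapshot('wrist'); save(cv2.resize(p[140:380,170:470],None,fx=2,fy=2),'pics/over4.png')"
```

```text
rel [ 3.9200e+01 -2.0000e-02 -1.8022e+02  1.3800e+00]
target [519.05 242.79 176.07]
[[-0.3, -1.1, 3.8, 0, 0, -0.0036], [0, 0, 0, 0, 0, 0], [0, 0, 0, 0, 0, 0], [0, 0, 0, 0, 0, 0], [0, 0, 0, 0, 0, 0]]
[518.79733233 243.91025111 201.84906142] [1.79997594e+02 5.84463615e-03 1.75858227e+02] [-0.46823587  0.20668295 -0.41760275]
```

View pics/over4.png

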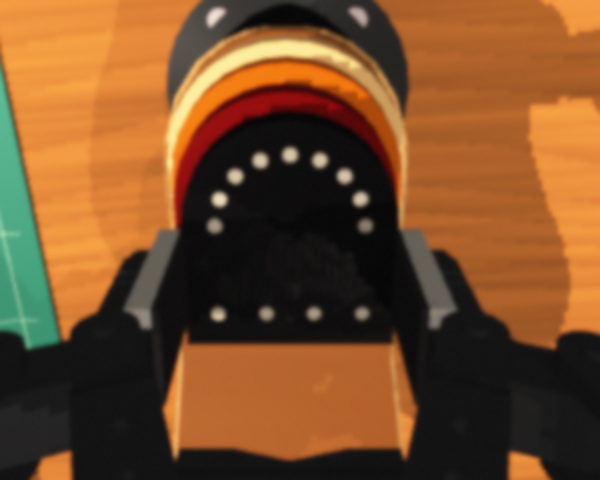

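The rubber piece sits about 1 mm to one side (the red margins at 180 and 397 differ slightly). Correcting and lowering.

Request:
apply_moves(
  rows=[
    [-0.3,-1.1,1,0,0,0],
    [0,0,1,0,0,0],
    [0,0,0.7,0,0,0],
    [0,0,0.5,0,0,0],
    [0,0,0,0,0,0],
  ],
)

```text
time: 44.95
tool_pos: [519.0, 242.8, 198.5]
tcp_rot: [-180.0, -0.0, 175.9]
ft_force: [-0.4, -1.0, -0.2]
finger_gap: 49.2
grip_force: 52.0
```

Request:
apply_moves(
  rows=[
    [0,0,0.4,0,0,0],
    [0,0,0.3,0,0,0],
    [0,0,0,0,0,0],
    [0,0,0,0,0,0],
    [0,0,0,0,0,0],
  ],
)

```text
time: 45.58
tool_pos: [519.0, 242.8, 198.0]
tcp_rot: [180.0, 0.0, 175.9]
ft_force: [-0.4, -0.3, 0.5]
finger_gap: 49.7
grip_force: 52.1
```

Request:
apply_moves(
  rows=[
    [0,0,0.4,0,0,0],
    [0,0,0.2,0,0,0],
    [0,0,0,0,0,0],
    [0,0,0,0,0,0],
    [0,0,0,0,0,0],
  ],
)

```text
time: 46.2
tool_pos: [519.1, 242.8, 198.0]
tcp_rot: [180.0, 0.0, 175.9]
ft_force: [-2.4, -0.3, 4.9]
finger_gap: 49.1
grip_force: 52.6
```

Request:
apply_moves(
  rows=[
    [0,0,0,0,0,0],
    [0,0,0,0,0,0],
    [0,0,0,0,0,0],
    [0,0,0,0,0,0],
    [0,0,-3,0,0,0],
  ],
  fingers=85,
)

```text
time: 46.82
tool_pos: [518.8, 242.7, 200.0]
tcp_rot: [-180.0, -0.0, 175.9]
ft_force: [-0.6, -0.6, 0.1]
finger_gap: 84.8
grip_force: 0.0
```

Request:
apply_moves(
  rows=[
    [0,0,-15,0,0,0],
    [0,0,-45,0,0,0],
    [8,0,-50,0,0,0],
    [10,0,-40,0,0,0],
    [10,0,-10,0,0,0],
  ],
)

```text
time: 47.45
tool_pos: [491.9, 245.3, 365.5]
tcp_rot: [179.8, 0.4, 175.9]
ft_force: [0.7, 0.9, -0.0]
finger_gap: 84.8
grip_force: 0.0
```

```bash
python3 -c "
from h import *
for i in range(6): eyes.snapshot('wrist')"; python3 check.py rubber_top 30
```

```text
err fwd,left,yaw,rms -0.29 0.43 -0.14 1.3 top z 209.3 tilt deg [0.2 0. ]
```

View pics/chk_rubber_top.png

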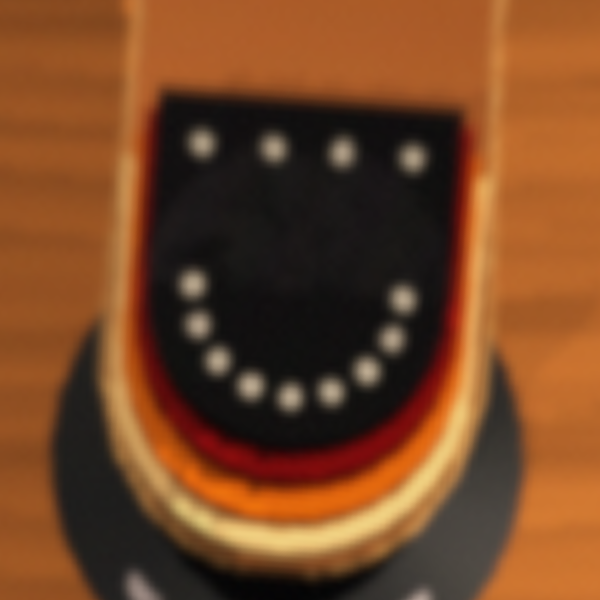

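The four pieces taper evenly and lie flat, with straight edges on the knife line ((160,95) to (462,113)). The arm is clear, so I'm handing in.

```bash
python3 -c "
from bench import job; print(job.hand_in())"
```

```text
the job is handed in; nothing more can be done
None
```

The heel is built and handed in: pale, caramel, oxblood and black rubber stacked in that order, each flat and within about 1 mm of centre and of the knife line by the wrist camera, and the hammer, tin and brush were not touched.

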